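Set a plate feeder to standby, load and square its tiles, set it to run

TASK

Load the plate feeder. First press its knob down, turn it anticlockwise from run to the standby mark and let it spring up there; then put every white tile lying on the bench onto the stack on its deck, with the long sides along the far wall, and tap the stack until all edges are flush against both stops, the far wall and the console's flank. Only then stand the steel weight upright in the middle of the stack. Last, press the knob down, turn it clockwise back to the run mark and let it spring up there; leave the bottles, jar and cup where they stand.

Things in the scene. Friction and masses are not known exactly. Their poses are not given: they have to be found in the camera images.
- feeder: plate feeder, fixed. Origin at bench height, below the centre of the finished squared stack: a tile flush with both stops, long side along y, has its centre at x = y = 0. x points away from the robot (within 0.25 rad), y left, z up. Dark steel deck, top at z 25 mm, from x -85 to +30 and y -50 to +105 mm, open at its near (-x) and left (+y) edges, each with a finger slot
- slot_near (a point): feeder x -50, y 0, z 25 mm: middle of the finger slot cut 17 mm deep into the deck from its near edge (y -25 to +25, x -85 to -18 mm), so that a closed fingertip can reach below the lowest tile's edge and push the stack towards the far wall. Axes as the feeder's
- slot_left (a point): feeder x -2, y 72, z 25 mm: middle of the like slot, 17 mm deep, cut from the left edge (x -25 to +20, y +38 to +105 mm), for pushing the stack towards the console. Axes as the feeder's
- stop_corner (a point): the corner, on the deck's top, where the two upright stops meet: feeder x +30, y -50, z 25 mm, axes as the feeder's. From it the grey far wall runs to +y (its face at feeder x +30) and the flank of the white console runs to -x (feeder y -50). Both stand 45 mm above the deck. The console (x -85 to +45, y -180 to -50, 70 mm high) carries the knob
- knob_grip (a point): on the knob's axis (feeder x -25, y -115), at mid-height of its bar grip, 96 mm above the bench when up. Bar 46 mm long, 12 thick, 24 high, on a round skirt of 28 mm radius whose top is 12 mm below this point. The frame turns and sinks with the knob: bar along x, white pointer end at -x (towards the robot in standby)
- knob_turn (a joint): knob angle in rad, growing clockwise seen from above: 0 in the standby notch, 1.2 in the run notch (as found, within 0.1; a tick mark on the console for each); stops at -0.12 and 1.32. It leaves a notch only while pressed down; each notch has about 0.1 rad of play either way
- knob_push (a joint): how far the knob is pressed down, in m: 0 up, 0.007 fully down; spring 3.6 N rising to 7.8 N. It must be down 0.005 or more to turn out of a notch; let go over a notch it springs up to 0, between notches it stays about 0.004 down
- weight: round steel hold-down weight, 0.38 kg: disc 52 mm across and 20 mm thick, a 12 mm neck and on it a cylindrical grip 22 mm across from 30 to 56 mm above its underside; origin at the centre of its underside. It starts standing on the bench in front of the feeder
- flask: bystander: glass bottle with a red cap, 68 mm across, 150 mm tall; origin at the centre of its underside
- pellet_jar: bystander: small jar with a red cap, 52 mm across, 90 mm tall; origin at the centre of its underside
- amber: bystander: amber bottle with a blue cap, 60 mm across, 130 mm tall; origin at the centre of its underside
- beaker: bystander: small white cup, 56 mm across, 60 mm tall; origin at the centre of its underside
- tile_a: white glazed ceramic tile, 60 x 100 x 6 mm (x, y, z; its long side is y), about 85 g, all six alike; origin at the centre of its underside. It starts on the feeder deck, lying askew.
- tile_b: white glazed ceramic tile, 60 x 100 x 6 mm (x, y, z; its long side is y), about 85 g, all six alike; origin at the centre of its underside. It starts on the feeder deck, lying askew on tile_a.
- tile_c: white glazed ceramic tile, 60 x 100 x 6 mm (x, y, z; its long side is y), about 85 g, all six alike; origin at the centre of its underside. It starts flat on the bench beside the feeder, or is absent (None).
- tile_d: white glazed ceramic tile, 60 x 100 x 6 mm (x, y, z; its long side is y), about 85 g, all six alike; origin at the centre of its underside. It starts flat on the bench beside the feeder, or is absent (None).
- tile_e: white glazed ceramic tile, 60 x 100 x 6 mm (x, y, z; its long side is y), about 85 g, all six alike; origin at the centre of its underside. It starts flat on the bench beside the feeder, or is absent (None).
- tile_f: white glazed ceramic tile, 60 x 100 x 6 mm (x, y, z; its long side is y), about 85 g, all six alike; origin at the centre of its underside. It starts flat on the bench beside the feeder, or is absent (None).
There are look-alikes about, which are no part of the job. Leave any blue or green look-alike of the tile_b alone.

How it is judged (in metres and radians):
On the way, in this order (a step that is already met when the one before it is completed fails the run):
1. the knob has been pressed, turned to the standby notch and sprung back up (value of joint knob_turn below 0.15 rad and value of joint knob_push below 0.002 m), for 0.2 s.
2. all tiles are stacked on the deck and squared, flush against both stops, not held (x of tile_a in the frame of feeder between -0.003 and 0.003 m and y of tile_a in the frame of feeder between -0.003 and 0.003 m and angle between the y axis of each of tile_a, tile_b, tile_c, tile_d, tile_e, tile_f and the y axis of feeder, either way round below 0.04 rad and angle between the z axis of each of tile_a, tile_b, tile_c, tile_d, tile_e, tile_f and the z axis of feeder, either way round below 0.04 rad and z of each of tile_a, tile_b, tile_c, tile_d, tile_e, tile_f in the frame of feeder below 0.066 m and x of tile_b in the frame of feeder between -0.003 and 0.003 m and y of tile_b in the frame of feeder between -0.003 and 0.003 m and x of tile_c in the frame of feeder between -0.003 and 0.003 m and y of tile_c in the frame of feeder between -0.003 and 0.003 m and x of tile_d in the frame of feeder between -0.003 and 0.003 m and y of tile_d in the frame of feeder between -0.003 and 0.003 m and x of tile_e in the frame of feeder between -0.003 and 0.003 m and y of tile_e in the frame of feeder between -0.003 and 0.003 m and x of tile_f in the frame of feeder between -0.003 and 0.003 m and y of tile_f in the frame of feeder between -0.003 and 0.003 m and contact force between the fingers and tile_a below 0.1 N and contact force between the fingers and tile_b below 0.1 N and contact force between the fingers and tile_c below 0.1 N and contact force between the fingers and tile_d below 0.1 N and contact force between the fingers and tile_e below 0.1 N and contact force between the fingers and tile_f below 0.1 N), for 0.3 s.
3. the weight stands on the middle of the stack, released (horizontal distance between weight and feeder below 0.015 m and angle between weight's own z axis and vertical below 0.08 rad and z of weight in the frame of tile_a above 0.004 m and z of weight in the frame of tile_b above 0.004 m and z of weight in the frame of tile_c above 0.004 m and z of weight in the frame of tile_d above 0.004 m and z of weight in the frame of tile_e above 0.004 m and z of weight in the frame of tile_f above 0.004 m and contact force between the fingers and weight below 0.1 N and linear speed of weight below 0.02 m/s), for 0.3 s.
4. the knob has been pressed, turned to the run notch and sprung back up (value of joint knob_turn above 1.05 rad and value of joint knob_push below 0.002 m), for 0.2 s.
At the end, for the whole second after the job is handed in: All tiles present lie in one stack, each within 3 mm (x and y) and 0.04 rad of flush with both stops; the weight stands upright and released on top, within 15 mm of the middle; the knob is beyond 1.05 rad and up (pressed under 2 mm); all at rest (all of step 3 and all of step 4 and x of tile_a in the frame of feeder between -0.003 and 0.003 m and y of tile_a in the frame of feeder between -0.003 and 0.003 m and angle between the y axis of each of tile_a, tile_b, tile_c, tile_d, tile_e, tile_f and the y axis of feeder, either way round below 0.04 rad and angle between the z axis of each of tile_a, tile_b, tile_c, tile_d, tile_e, tile_f and the z axis of feeder, either way round below 0.04 rad and z of each of tile_a, tile_b, tile_c, tile_d, tile_e, tile_f in the frame of feeder below 0.066 m and x of tile_b in the frame of feeder between -0.003 and 0.003 m and y of tile_b in the frame of feeder between -0.003 and 0.003 m and x of tile_c in the frame of feeder between -0.003 and 0.003 m and y of tile_c in the frame of feeder between -0.003 and 0.003 m and x of tile_d in the frame of feeder between -0.003 and 0.003 m and y of tile_d in the frame of feeder between -0.003 and 0.003 m and x of tile_e in the frame of feeder between -0.003 and 0.003 m and y of tile_e in the frame of feeder between -0.003 and 0.003 m and x of tile_f in the frame of feeder between -0.003 and 0.003 m and y of tile_f in the frame of feeder between -0.003 and 0.003 m and linear speed of each of tile_a, tile_b, tile_c, tile_d, tile_e, tile_f below 0.02 m/s); the robot touches nothing.
It fails at once if a bystander (bottle, jar or cup) is moved by more than 30 mm or tipped (distance of any of flask, pellet_jar, amber, beaker from where it was at the start of the episode above 0.03 m or angle between any of flask, pellet_jar, amber, beaker's own z axis and vertical above 0.5 rad).
Of tile_c, tile_d, tile_e, tile_f only 2 to 4 are there at a start; the rules pass over those that are not, and their reading is None.
At some moment in a run one of weight may be knocked a few centimetres aside while the robot is not near it.
It also fails if it takes over 210 s, if anything falls off the work surface, if the arm or the gripper's body presses on something with over 40 N, if the wrist force passes 120 N, or if a joint passes its speed limit or range.

ROBOT

A 7-joint arm with a two-finger parallel gripper is mounted at the origin on the work surface. World frame = base frame: x ahead of the robot, y to its left, z up, the work surface at z = 0. Lengths are in m, angles in degrees, forces in N, time in s.
With the tool pointing down it reaches from about 0.425 to 0.875 m from the base axis. Payload 4.7 kg.
Tool frame: the origin (TCP) lies midway between the tips of the shut fingers; the grasp point (between the pads) lies 19 mm behind it; z points along the fingers, y is the direction in which the jaws open and shut (so a half turn about z gives the same grasp; the last joint's range is limited). The gripper opens to 87 mm and grips with 3 to 60 N. Pads are 19 mm wide; open, the fingers measure 117 mm over their backs; the gripper's body (75 mm by 190 mm) begins 51 mm behind the grasp point.
Start: joints at [65.495, 18.392, -4.016, 83.108, 1.295, 78.541, -3.26], TCP at [0.278, -0.588, 0.223] pointing down, gripper open.
Joint ranges: [-163.93, 163.93], [-17.29, 119.83], [-79.2, 71.16], [3.27, 140.29], [-89.18, 269.18], [5.43, 117.66], [-154.24, 154.24]. Speed limits (degrees/s): [147.25, 147.25, 180, 180, 180, 180, 180].

INTERFACE

Orientations are given as [roll, pitch, yaw] about the fixed x, y, z axes, in that order (R = Rz(yaw) Ry(pitch) Rx(roll)).
In Python, from cell import env gives the robot as it stands. The module is installed in compiled form; this text tells all that it offers.
- The arm moves only by the tool servo_tool, never from a script. Its argument "plan" is a list of rows, each a list of 3 entries, a list of its own where there are three numbers: the opening, from 0 (shut) to 1 (fully open), then the shift along the tool's x, y, z in cm, then the turn, a rotation vector about the tool's x, y, z in degrees. A call has 1 to 20 rows; each row shifts and turns the pose as measured when the row begins, along the tool's axes as they then stand; what a row does not reach is not made up. A row lasts 1/12 s, in which the tool goes at most 41.7 mm and 7.16 degrees, less where a joint would pass 70% of its speed; a pose out of reach is approached as far as the arm can. A call is refused whole if a number of a shift passes 4.17 or a number of a turn 7.16, either way. A call with a gripper value outside its range is refused whole. The fingers move at their own pace and stop on an object; "force" is the grip in N (left out, the last holds). Time passes only in rows, so rows that do not move let the fingers close. It gives the time, the measured TCP pose, the force and the opening at its end, in the units of the state.
- env.get_obs(): the state, without advancing time (a new reading comes with each control period).
- env.read_camera(name): name is "scene" or "side" or "wrist"; returns a dict with "image" (480x640x3 uint8, blue, green, red), "fx", "fy", "cx", "cy" (pixels), "k1" (the pictures are not rectified: a ray, as slopes to the right and down, at radius r is drawn at 1 + k1 r^2 times it, then the intrinsics apply), "rvec" (rotation vector, rad) and "tvec" (3), from world to camera coordinates, as OpenCV has them; the wrist camera has in their place "T_tool_cam" (4x4, takes a point from camera to tool coordinates, whose origin is the TCP and whose axes are the flange's). Camera axes: x right, y down, z forward; pixel columns grow to the right and rows downward; lengths in m; the calibration is good to about 2 mm. A picture is of the moment at which its call begins: read the wrist's pose just before it. There is no depth.
- env.sign_off(): hands the job in, once; it reports no verdict.
The state is a dict: "time_s": time; "qpos": joint angles; "joint_velocities": joint speeds; "effort": joint torques, N m; "tool_pos": TCP position; "tool_rot": TCP orientation; "force": force on the tool from outside, world axes, zero at the start; "wrist_torque": the same for the moment, N m; "grip_width": finger opening in m.
Only numpy, scipy, OpenCV 4.12 (cv2) and the standard library are available. Lean on these libraries where they do the work, as an engineer would, in place of code of your own. Each camera call takes 0.05 s, during which the arm holds its last target. There are 200 camera calls.

## Working session

There is one attempt and no reset: what is moved stays moved. The work goes in short steps, Python scripts to look and compute and a tool call to move; the robot and the scene stay as the last step left them, time stands still between calls to the robot, and variables do not carry over. Pictures are saved under pics/ and viewed, about 12 in all and at most 16, crops included, and the job is handed in when it is done.

Besides the shell and the picture viewer there is one more tool, called as name(argument=value, ...) on one line, values as JSON. servo_tool: Moves the arm, as the interface text tells. Its arguments: {"type":"object","properties":{"plan":{"type":"array"},"force":{"type":"number"}},"required":["plan"]}

```bash
mkdir -p pics; ls
python3 - <<'E'
from cell import env
import cv2
o=env.get_obs(); print(o)
for n in ("scene","side"):
    c=env.read_camera(n); cv2.imwrite(f"pics/{n}0.png",c["image"]); print({k:v for k,v in c.items() if k!="image"})
E
```

```text
pics
{'time_s': 0.0, 'qpos': array([65.49334085, 18.43850203, -4.0141907 , 83.17439596,  1.29404529,
       78.54066184, -3.25920079]), 'joint_velocities': array([-0.04666834,  0.01703405, -0.05002152, -0.00219027,  0.03121668,
       -0.02030236,  0.00886178]), 'effort': array([-1.32998812e-04, -4.91281128e+01, -4.03564554e-01, -3.12526238e+01,
       -6.36726804e-02,  4.35681792e-02,  1.72794994e-04]), 'tool_pos': array([ 0.27764284, -0.58711208,  0.22147208]), 'tool_rot': array([-1.79891623e+02,  5.22627617e-03,  2.53157388e+01]), 'force': array([0.0808802 , 0.85587897, 0.99250074]), 'wrist_torque': array([-0.02634323,  0.0845699 ,  0.01831893]), 'grip_width': 0.08699738742090597}
{'fx': 578.2528059325624, 'fy': 578.2528059325624, 'cx': 327.5443337562291, 'cy': 227.80085964648995, 'k1': 0.005753725857485784, 'rvec': array([ 1.20506847,  2.37976265, -0.91097293]), 'tvec': array([ 0.30946834, -0.28793639,  1.4874816 ])}
{'fx': 508.10206775249185, 'fy': 508.10206775249185, 'cx': 325.4334078598309, 'cy': 238.23643249573982, 'k1': -0.11405199057395672, 'rvec': array([ 0.63961565, -2.43641851,  1.43942695]), 'tvec': array([0.47343519, 0.21144455, 1.0443796 ])}
```

View pics/scene0.png

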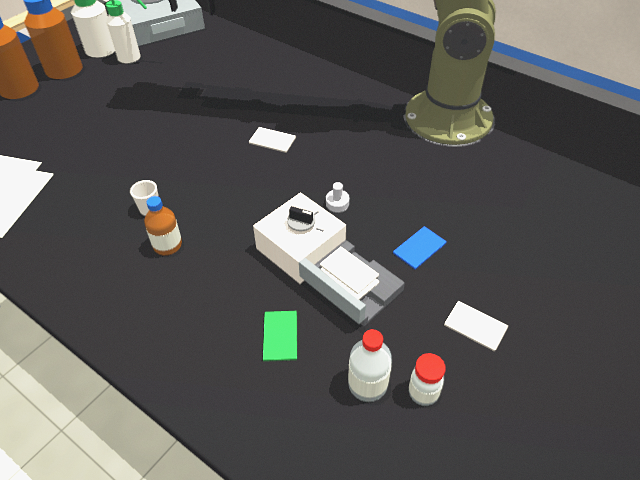

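View pics/side0.png

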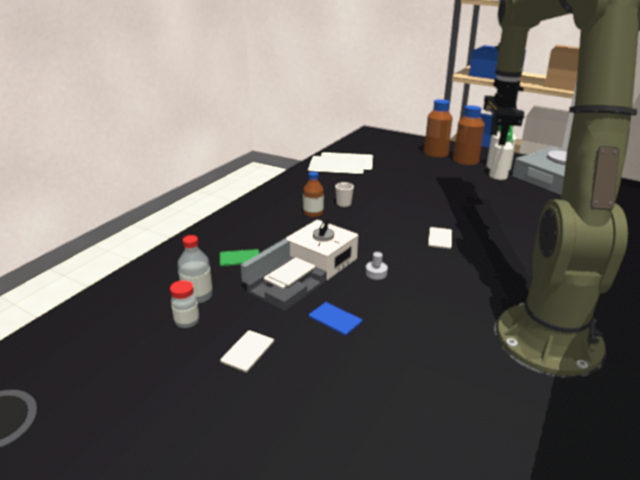

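```bash
cat > h.py <<'E'
from cell import env
import cv2, numpy as np
from scipy.spatial.transform import Rotation as R
def cam(n):
    o=env.get_obs(); c=env.read_camera(n)
    if n=="wrist":
        T=np.eye(4); T[:3,:3]=R.from_euler("xyz",o["tool_rot"],degrees=True).as_matrix(); T[:3,3]=o["tool_pos"]
        W=T@c["T_tool_cam"]
    else:
        W=np.eye(4); W[:3,:3]=cv2.Rodrigues(c["rvec"])[0]; W[:3,3]=c["tvec"]; W=np.linalg.inv(W)
    c["W"]=W; return c
def ray(c,p,z):
    "pixels -> world points on plane z"
    p=np.atleast_2d(np.asarray(p,float)); d=(p-[c["cx"],c["cy"]])/[c["fx"],c["fy"]]; u=d.copy()
    for _ in range(8): u=d/(1+c["k1"]*(u**2).sum(1,keepdims=True))
    v=np.c_[u,np.ones(len(u))]@c["W"][:3,:3].T; t=c["W"][:3,3]
    return t+v*((z-t[2])/v[:,2])[:,None]
def proj(c,P):
    P=np.atleast_2d(P); q=(P-c["W"][:3,3])@c["W"][:3,:3]; u=q[:,:2]/q[:,2:]
    return u*(1+c["k1"]*(u**2).sum(1,keepdims=True))*[c["fx"],c["fy"]]+[c["cx"],c["cy"]]
def white(im,lo=190,sat=40):
    h=cv2.cvtColor(im,cv2.COLOR_BGR2HSV); return cv2.inRange(h,(0,0,lo),(180,sat,255))
def rects(c,m,z,amin=80):
    "min-area rectangles on plane z of mask blobs: pixel centre, world centre, sides, long-axis angle"
    for k in cv2.findContours(m,cv2.RETR_EXTERNAL,cv2.CHAIN_APPROX_NONE)[0]:
        if cv2.contourArea(k)<amin: continue
        w=ray(c,k[:,0,:],z)[:,:2]; 
        (x,y),(a,b),_=r=cv2.minAreaRect((w*1000).astype(np.float32)); B=cv2.boxPoints(r)
        e=[B[1]-B[0],B[2]-B[1]]; e=max(e,key=np.linalg.norm)
        yield k[:,0].mean(0).round(),np.round([x,y],1),sorted([round(a,1),round(b,1)]),round(np.degrees(np.arctan2(e[1],e[0]))%180,1)
E
python3 - <<'E'
from h import *
for n in("scene","side"):
    c=cam(n)
    for r in rects(c,white(c["image"]),0.006): 
        if r[2][1]<200: print(n,*r)
    if n=="scene": s=c
    print(n,ray(c,[[337,203]] if n=="scene" else [[377,271]],0.01))
im=cv2.resize(s["image"][180:330,240:420],None,fx=4.4,fy=4,interpolation=cv2.INTER_CUBIC)
cv2.imwrite("pics/crop1.png",im)
E
```

```text
scene [426. 385.] [689.2 328.3] [45.0, 54.1] 106.8
scene [371. 369.] [718.4 233.9] [71.7, 100.5] 32.2
scene [476. 325.] [530.3 343. ] [62.0, 100.8] 92.7
scene [173. 236.] [ 708.2 -264.8] [29.1, 61.7] 57.4
scene [337. 199.] [414.7 -53.2] [49.0, 49.9] 36.2
scene [142. 196.] [ 657.9 -400.2] [58.9, 107.6] 68.1
scene [272. 139.] [ 342.4 -301.6] [63.6, 102.3] 105.7
scene [10.  8.] [  333.8 -1389. ] [74.6, 139.7] 56.9
scene [[ 0.43074211 -0.04178115  0.01      ]]
side [247. 350.] [528.3 343.2] [61.7, 102.5] 92.9
side [376. 268.] [430.1 -64.4] [42.0, 48.9] 30.2
side [289. 272.] [607.9  59.9] [67.7, 125.9] 81.6
side [440. 237.] [ 342.1 -301.4] [58.4, 107.9] 106.7
side [322. 237.] [ 627.1 -134.4] [148.8, 149.3] 82.1
side [558. 154.] [  129.3 -1250.5] [65.4, 125.4] 95.5
side [[ 0.42026109 -0.04383482  0.01      ]]
```

View pics/crop1.png

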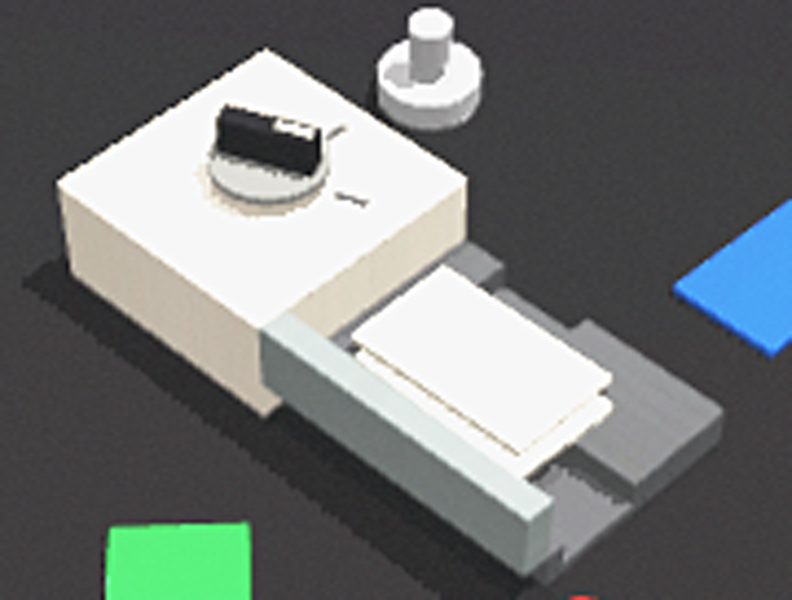

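Run:
```python
from h import *
c=cam("scene")
uv=np.array([[266,48],[466,180],[262,328],[60,183]])/[4.4,4]+[240,180]-0.5*0
w=ray(c,uv,0.070)[:,:2]
f=np.array([[-85,-180],[-85,-50],[45,-50],[45,-180.]])/1e3
wm,fm=w.mean(0),f.mean(0)
A=(f-fm).T@(w-wm); a=np.arctan2(A[0,1]-A[1,0],A[0,0]+A[1,1])
Rm=np.array([[np.cos(a),-np.sin(a)],[np.sin(a),np.cos(a)]]); t=wm-Rm@fm
print("yaw",np.degrees(a),"t",t, "res mm",((f@Rm.T+t-w)*1e3).round(1))
F=lambda x,y:(Rm@[x,y]+t).round(4)
print("knob",F(-.025,-.115),"slotnear",F(-.05,0),"slotleft",F(-.002,.072),"corner",F(.03,-.05))
# wall top end: crop (550,500)->?
print(ray(c,np.array([[262,325],[552,500]])/[4.4,4]+[240,180],0.07), F(.03,-.05),F(.03,.105))
for p in [(412,72),(430,48)]:pass
print("grip top", ray(c,np.array([[432,20]])/[4.4,4]+[240,180],0.056), "disc top",ray(c,np.array([[430,76]])/[4.4,4]+[240,180],0.02))
print(c["W"][:3,3])
```

```text
yaw -7.767707187732844 t [0.60706167 0.07983444] res mm [[ 0.8  1.1]
 [-1.5  0.4]
 [ 0.  -1. ]
 [ 0.6 -0.5]]
knob [ 0.5667 -0.0307] slotnear [0.5575 0.0866] slotleft [0.6148 0.1514] corner [0.63   0.0262]
[[0.64346156 0.02407882 0.07      ]
 [0.65213781 0.17791291 0.07      ]] [0.63   0.0262] [0.651  0.1798]
grip top [[ 0.42235662 -0.04530693  0.056     ]] disc top [[ 0.42791994 -0.04199188  0.02      ]]
[1.15509562 0.46644531 0.91622181]
```

```bash
cat >> h.py <<'E'
FY=np.radians(-7.77); FT=np.array([.6071,.0798])
def F(x,y):
    "feeder mm -> world m"
    c,s=np.cos(FY),np.sin(FY); return np.array([[c,-s],[s,c]])@np.array([x,y])/1e3+FT
def Fi(w):
    c,s=np.cos(FY),np.sin(FY); return (np.asarray(w)[...,:2]-FT)@np.array([[c,-s],[s,c]])*1e3
def need(x,y,z,yaw,first=None):
    "shift (cm, tool axes as now) and turn (deg, tool axes, after the shift) to a tool-down pose"
    o=env.get_obs(); M=R.from_euler("xyz",o["tool_rot"],degrees=True)
    T=R.from_euler("xyz",[180,0,yaw],degrees=True)
    d=np.array([x,y,z])-o["tool_pos"]
    rv=(M.inv()*T).as_rotvec(degrees=True); d1=M.inv().apply(d)*100; d2=T.inv().apply(d)*100
    print("t",round(o["time_s"],2),"pos",o["tool_pos"].round(4),"rot",o["tool_rot"].round(1),"f",o["force"].round(1),"w",round(o["grip_width"],4),"q7",o["qpos"][6].round(0))
    print("  shift now-axes",d1.round(2),"| turn",rv.round(1),"| shift after-turn axes",d2.round(2))
E
python3 - <<'E'
from h import *
p=F(-25,-115); need(p[0],p[1],.2,103.5)
E
```

```text
t 0.25 pos [ 0.2778 -0.5874  0.222 ] rot [-179.9    0.    25.3] f [-1.   0.1  0.4] w 0.0869 q7 -3.0
  shift now-axes [ 49.92 -37.96   2.24] | turn [ -0.   -0.  -78.2] | shift after-turn axes [47.38 41.09  2.2 ]
```

servo_tool(plan=[[1, [2.8, -2.1, 0], [0, 0, 0]], [1, [2.8, -2.1, 0], [0, 0, 0]], [1, [2.8, -2.1, 0], [0, 0, 0]], [1, [2.8, -2.1, 0], [0, 0, 0]], [1, [2.8, -2.1, 0], [0, 0, 0]], [1, [2.8, -2.1, 0], [0, 0, 0]], [1, [2.8, -2.1, 0], [0, 0, 0]], [1, [2.8, -2.1, 0], [0, 0, 0]], [1, [2.8, -2.1, 0], [0, 0, 0]], [1, [2.8, -2.1, 0], [0, 0, 0]], [1, [2.8, -2.1, 0], [0, 0, 0]], [1, [2.8, -2.1, 0], [0, 0, 0]], [1, [2.8, -2.1, 0], [0, 0, 0]], [1, [2.8, -2.1, 0], [0, 0, 0]], [1, [2.8, -2.1, 0], [0, 0, 0]], [1, [2.8, -2.1, 0], [0, 0, 0]], [1, [2.8, -2.1, 0], [0, 0, 0]], [1, [2.3, -2.1, 0], [0, 0, 0]]])

```text
time_s: 1.75
tool_pos: [0.5764, -0.0187, 0.2177]
tool_rot: [179.7, 0.3, 24.1]
force: [0.3, -0.0, -0.1]
grip_width: 0.0868
```

servo_tool(plan=[[1, [0, 0, 0], [0, 0, -7.1]], [1, [0, 0, 0], [0, 0, -7.1]], [1, [0, 0, 0], [0, 0, -7.1]], [1, [0, 0, 0], [0, 0, -7.1]], [1, [0, 0, 0], [0, 0, -7.1]], [1, [0, 0, 0], [0, 0, -7.1]], [1, [0, 0, 0], [0, 0, -7.1]], [1, [0, 0, 0], [0, 0, -7.1]], [1, [0, 0, 0], [0, 0, -7.1]], [1, [0, 0, 0], [0, 0, -7.1]], [1, [0, 0, 0], [0, 0, -7.1]], [1, [0, 0, 0], [0, 0, 0]]])

```text
time_s: 2.75
tool_pos: [0.5777, -0.0036, 0.2166]
tool_rot: [-179.8, -0.1, 103.3]
force: [1.1, -0.3, -0.9]
grip_width: 0.0869
```

Run:
```python
from h import *
p=F(-25,-115); need(p[0],p[1],.2,103.5)
c=cam("wrist"); cv2.imwrite("pics/w1.png",c["image"]); print(c["T_tool_cam"].round(3),c["fx"],c["k1"])
print("expected knob axis px at z .108", proj(c,[[*p,.108]]), "ticks?")
for n,q in dict(corner=(30,-50,.07),cn=(-85,-50,.07)).items(): print(n,proj(c,[[*F(q[0],q[1]),q[2]]]))
```

```text
t 2.75 pos [ 0.5777 -0.0036  0.2166] rot [-1.798e+02 -1.000e-01  1.033e+02] f [ 1.1 -0.3 -0.9] w 0.0869 q7 4.0
  shift now-axes [-2.39 -1.69  1.66] | turn [-0.2 -0.1 -0.2] | shift after-turn axes [-2.38 -1.7   1.66]
[[-0.    -0.957 -0.289  0.079]
 [ 1.    -0.    -0.    -0.001]
 [ 0.    -0.289  0.957 -0.163]
 [ 0.     0.     0.     1.   ]] 355.5291361449592 0.012281572351782986
expected knob axis px at z .108 [[299.380042  259.8866186]] ticks?
corner [[385.59450911 201.32466022]]
cn [[261.95244393 153.26999024]]
```

View pics/w1.png

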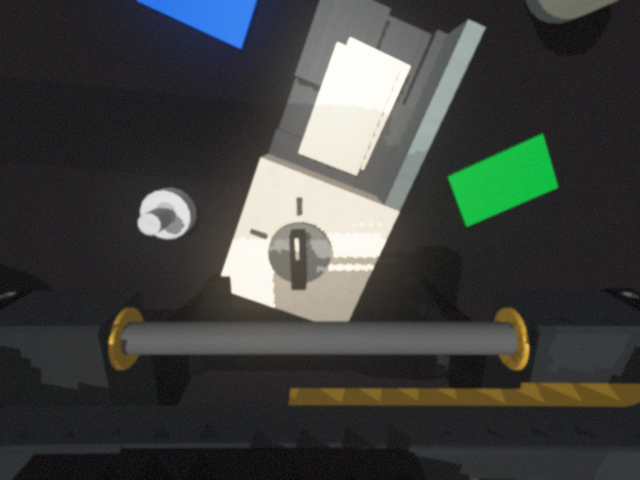

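servo_tool(plan=[[1, [-0.6, -0.4, 1], [0, 0, 0]], [1, [-0.6, -0.4, 1], [0, 0, 0]], [1, [-0.6, -0.4, 1], [0, 0, 0]], [1, [-0.6, -0.5, 1], [0, 0, 0]], [1, [0, 0, 1], [0, 0, 0]], [1, [0, 0, 1], [0, 0, 0]], [1, [0, 0, 1], [0, 0, 0]], [1, [0, 0, 1], [0, 0, 0]], [1, [0, 0, 1], [0, 0, 0]], [1, [0, 0, 1], [0, 0, 0]], [1, [0, 0, 1], [0, 0, 0]], [1, [0, 0, 0], [0, 0, 0]], [1, [0, 0, 0], [0, 0, 0]]])

```text
time_s: 3.88
tool_pos: [0.5625, -0.034, 0.0917]
tool_rot: [-179.6, -0.2, 102.4]
force: [-0.2, 0.1, 0.4]
grip_width: 0.087
```

Run:
```python
from h import *
p=F(-25,-115); need(p[0],p[1],.087,103.5)
```

```text
t 3.88 pos [ 0.5625 -0.034   0.0917] rot [-179.6   -0.2  102.4] f [-0.2  0.1  0.4] w 0.087 q7 4.0
  shift now-axes [0.22 0.49 0.47] | turn [-0.4 -0.2 -1.1] | shift after-turn axes [0.21 0.49 0.47]
```

servo_tool(plan=[[1, [0.1, 0.25, 0.1], [0, 0, -0.5]], [1, [0.1, 0.2, 0.2], [0, 0, -0.5]], [1, [0, 0, 0.1], [0, 0, 0]], [1, [0, 0, 0], [0, 0, 0]], [0, [0, 0, 0], [0, 0, 0]], [0, [0, 0, 0], [0, 0, 0]], [0, [0, 0, 0], [0, 0, 0]], [0, [0, 0, 0], [0, 0, 0]], [0, [0, 0, 0], [0, 0, 0]], [0, [0, 0, 0], [0, 0, 0]], [0, [0, 0, 0], [0, 0, 0]], [0, [0, 0, 0], [0, 0, 0]]], force=25)

```text
time_s: 4.88
tool_pos: [0.5692, -0.0305, 0.0901]
tool_rot: [-179.9, -0.1, 103.5]
force: [0.3, 0.6, -0.2]
grip_width: 0.0419
```

Run:
```python
from h import *
p=F(-25,-115); need(p[0],p[1],.077,103.5)
```

```text
t 4.88 pos [ 0.5692 -0.0305  0.0901] rot [-1.799e+02 -1.000e-01  1.035e+02] f [ 0.3  0.6 -0.2] w 0.0419 q7 4.0
  shift now-axes [ 0.03 -0.24  1.31] | turn [-0.1 -0.1 -0. ] | shift after-turn axes [ 0.03 -0.24  1.31]
```

servo_tool(plan=[[0, [0, -0.2, 0.2], [0, 0, 0]], [0, [0, 0, 0.1], [0, 0, 0]], [0, [0, 0, 0], [0, 0, 0]], [0, [0, 0, 0], [0, 0, 0]], [0, [0, 0, 0], [0, 0, 0]], [0, [0, 0, 0], [0, 0, 0]], [0, [0, 0, 0], [0, 0, 0]], [0, [0, 0, 0], [0, 0, 0]], [0, [0, 0, 0], [0, 0, 0]], [0, [0, 0, 0], [0, 0, 0]]])

```text
time_s: 5.72
tool_pos: [0.5664, -0.0311, 0.0867]
tool_rot: [-179.8, -0.1, 103.5]
force: [-1.1, 0.1, 0.8]
grip_width: 0.0117
```

servo_tool(plan=[[0, [0, 0, 0.3], [0, 0, 0]], [0, [0, 0, 0.3], [0, 0, 0]], [0, [0, 0, 0.3], [0, 0, 0]], [0, [0, 0, 0.3], [0, 0, 0]], [0, [0, 0, 0.3], [0, 0, 0]], [0, [0, 0, 0.2], [0, 0, 0]]])

```text
time_s: 6.22
tool_pos: [0.5666, -0.031, 0.0796]
tool_rot: [-179.6, 0.2, 103.4]
force: [-6.2, -0.4, 9.8]
grip_width: 0.0116
```

servo_tool(plan=[[0, [0, 0, 0.15], [0, 0, -5]], [0, [0, 0, 0.15], [0, 0, -5]], [0, [0, 0, 0.15], [0, 0, -5]], [0, [0, 0, 0.15], [0, 0, -5]], [0, [0, 0, 0.15], [0, 0, -5]], [0, [0, 0, 0.15], [0, 0, -5]], [0, [0, 0, 0.15], [0, 0, -5]], [0, [0, 0, 0.15], [0, 0, -5]], [0, [0, 0, 0.15], [0, 0, -5]], [0, [0, 0, 0.15], [0, 0, -5]], [0, [0, 0, 0.15], [0, 0, -5]]])

```text
time_s: 7.13
tool_pos: [0.5648, -0.0325, 0.0795]
tool_rot: [-178.8, -0.3, 160.8]
force: [-6.0, -0.4, 13.3]
grip_width: 0.0116
```

Run:
```python
from h import *
p=F(-25,-115); need(p[0],p[1],.079,172.2)
```

```text
t 7.13 pos [ 0.5648 -0.0325  0.0795] rot [-178.8   -0.3  160.8] f [-6.  -0.4 13.3] w 0.0116 q7 56.0
  shift now-axes [-0.13  0.23  0.05] | turn [ -1.2  -0.4 -11.4] | shift after-turn axes [-0.17  0.2   0.05]
```

servo_tool(plan=[[0, [0, 0.1, 0.15], [0, 0, -4]], [0, [0, 0.1, 0.15], [0, 0, -4]], [0, [0, 0, 0.15], [0, 0, -3]], [0, [0, 0, 0.15], [0, 0, 0]]])

```text
time_s: 7.47
tool_pos: [0.5647, -0.0329, 0.0796]
tool_rot: [-178.5, -0.7, 172.3]
force: [-5.3, -0.1, 13.0]
grip_width: 0.0117
```

Run:
```python
from h import *
p=F(-25,-115); need(p[0],p[1],.079,172.2)
```

```text
t 7.47 pos [ 0.5647 -0.0329  0.0796] rot [-178.5   -0.7  172.3] f [-5.3 -0.1 13. ] w 0.0117 q7 67.0
  shift now-axes [-0.18  0.24  0.05] | turn [-1.5 -0.7  0.1] | shift after-turn axes [-0.17  0.24  0.06]
```

servo_tool(plan=[[0, [0, 0, -0.3], [0, 0, 0]], [0, [0, 0, -0.3], [0, 0, 0]], [0, [0, 0, -0.2], [0, 0, 0]], [0, [0, 0, 0], [0, 0, 0]], [1, [0, 0, 0], [0, 0, 0]], [1, [0, 0, 0], [0, 0, 0]], [1, [0, 0, 0], [0, 0, 0]], [1, [0, 0, -0.5], [0, 0, 0]], [1, [0, 0, -1.5], [0, 0, 0]], [1, [0, 0, -3], [0, 0, 0]], [1, [0, 0, -3], [0, 0, 0]], [1, [0, 0, -3], [0, 0, 0]], [1, [0, 0, -2], [0, 0, 0]], [1, [0, 0, 0], [0, 0, 0]], [1, [0, 0, 0], [0, 0, 0]]])

```text
time_s: 8.72
tool_pos: [0.5665, -0.0283, 0.2238]
tool_rot: [-178.6, -0.8, 172.5]
force: [-0.9, -0.7, -0.0]
grip_width: 0.0771
```

Run:
```python
from h import *
need(.53,.343,.2,93-0)
c=cam("wrist"); cv2.imwrite("pics/w2.png",c["image"])
for n in("scene","side"):
    c=cam(n)
    for r in rects(c,white(c["image"]),0.006): 
        if r[2][1]<120: print(n,*r)
```

```text
t 8.72 pos [ 0.5665 -0.0283  0.2238] rot [-178.6   -0.8  172.5] f [-0.9 -0.7 -0. ] w 0.0771 q7 72.0
  shift now-axes [ 8.46 36.38  1.62] | turn [-1.7  0.3 79.5] | shift after-turn axes [37.27 -1.7   2.38]
scene [425. 385.] [690.3 328.6] [47.2, 54.1] 106.8
scene [371. 369.] [718.4 233.9] [71.7, 100.5] 32.2
scene [476. 325.] [530.3 343. ] [62.0, 100.8] 92.7
scene [173. 236.] [ 708.4 -264.9] [29.3, 62.3] 56.0
scene [337. 198.] [414.7 -53.2] [49.0, 49.9] 36.2
scene [142. 196.] [ 657.9 -400.2] [58.9, 107.6] 68.1
scene [264. 139.] [ 347.9 -314.8] [60.2, 73.1] 105.8
side [247. 350.] [528.2 343.2] [63.4, 104.2] 93.2
side [376. 268.] [430.1 -64.4] [42.0, 48.9] 30.1
side [193. 264.] [834.2 156.8] [33.2, 53.8] 30.7
side [440. 236.] [ 342.8 -307.2] [61.4, 98.1] 105.2
side [344. 186.] [ 734.6 -481.4] [54.4, 69.0] 117.8
```

View pics/w2.png

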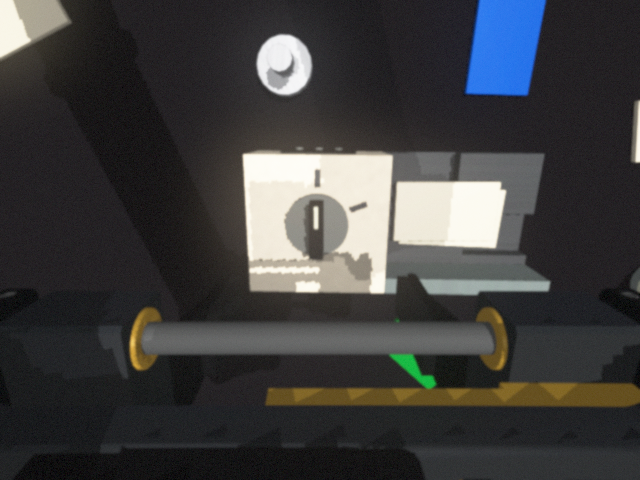

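servo_tool(plan=[[1, [0.8, 3.2, 0], [0, 0, 0]], [1, [0.8, 3.2, 0], [0, 0, 0]], [1, [0.8, 3.2, 0], [0, 0, 0]], [1, [0.8, 3.2, 0], [0, 0, 0]], [1, [0.8, 3.2, 0], [0, 0, 0]], [1, [0.8, 3.2, 0], [0, 0, 0]], [1, [0.8, 3.2, 0], [0, 0, 0]], [1, [0.8, 3.2, 0], [0, 0, 0]], [1, [0.8, 3.2, 0], [0, 0, 0]], [1, [0.8, 3.2, 0], [0, 0, 0]], [1, [0, 1, 0], [0, 0, 0]]])

```text
time_s: 9.78
tool_pos: [0.5229, 0.3112, 0.1956]
tool_rot: [-178.0, -2.4, 171.5]
force: [-0.5, 1.3, 0.3]
grip_width: 0.0869
```

servo_tool(plan=[[1, [0, 0, 0], [0, 0, 6.6]], [1, [0, 0, 0], [0, 0, 6.6]], [1, [0, 0, 0], [0, 0, 6.6]], [1, [0, 0, 0], [0, 0, 6.6]], [1, [0, 0, 0], [0, 0, 6.6]], [1, [0, 0, 0], [0, 0, 6.6]], [1, [0, 0, 0], [0, 0, 6.6]], [1, [0, 0, 0], [0, 0, 6.6]], [1, [0, 0, 0], [0, 0, 6.6]], [1, [0, 0, 0], [0, 0, 6.6]], [1, [0, 0, 0], [0, 0, 6.6]], [1, [0, 0, 0], [0, 0, 3]], [1, [0, 0, 0], [0, 0, 0]]])

```text
time_s: 10.87
tool_pos: [0.5084, 0.3116, 0.1702]
tool_rot: [-174.9, 2.2, 93.1]
force: [-0.2, 0.3, -0.4]
grip_width: 0.0869
```

Run:
```python
from h import *
need(.53,.343,.002,92.9)
c=cam("wrist"); cv2.imwrite("pics/w3.png",c["image"])
for r in rects(c,white(c["image"]),0.006): print(*r)
```

```text
t 10.87 pos [0.5084 0.3116 0.1702] rot [-174.9    2.2   93.1] f [-0.2  0.3 -0.4] w 0.0869 q7 -41.0
  shift now-axes [ 3.67  3.8  16.42] | turn [-5.1  2.2  0.1] | shift after-turn axes [ 3.03  2.31 16.82]
[401. 381.] [594.5 127.6] [26.5, 76.4] 8.8
[263. 341.] [438.4 155.3] [10.3, 132.6] 6.4
[595. 282.] [755.3 262.8] [25.0, 76.6] 5.0
[567. 206.] [707.4 327.4] [60.6, 65.7] 158.0
[359. 174.] [527.4 341.3] [62.2, 102.0] 93.0
```

servo_tool(plan=[[1, [0, 0, 0], [-2.6, 1.1, 0]], [1, [0, 0, 0], [-2.5, 1.1, 0]], [1, [1, 0.7, 2], [0, 0, 0]], [1, [1, 0.7, 2], [0, 0, 0]], [1, [0.8, 0.6, 2], [0, 0, 0]], [1, [0, 0, 2], [0, 0, 0]], [1, [0, 0, 2], [0, 0, 0]], [1, [0, 0, 1], [0, 0, 0]], [1, [0, 0, 0], [0, 0, 0]], [1, [0, 0, 0], [0, 0, 0]]])

```text
time_s: 11.75
tool_pos: [0.5242, 0.3392, 0.049]
tool_rot: [-179.7, 0.1, 94.3]
force: [0.5, 0.5, -0.4]
grip_width: 0.0869
```

Run:
```python
from h import *
need(.529,.3425,.002,92.9)
```

```text
t 11.75 pos [0.5242 0.3392 0.049 ] rot [-1.797e+02  1.000e-01  9.430e+01] f [ 0.5  0.5 -0.4] w 0.0869 q7 -46.0
  shift now-axes [0.31 0.52 4.7 ] | turn [-0.3  0.1  1.4] | shift after-turn axes [0.31 0.49 4.7 ]
```

servo_tool(plan=[[1, [0.15, 0.25, 0.5], [0, 0, 0.7]], [1, [0.15, 0.25, 1], [0, 0, 0.7]], [1, [0, 0, 1], [0, 0, 0]], [1, [0, 0, 0.8], [0, 0, 0]], [1, [0, 0, 0.5], [0, 0, 0]], [1, [0, 0, 0.2], [0, 0, 0]], [1, [0, 0, 0], [0, 0, 0]]], force=20)

```text
time_s: 12.33
tool_pos: [0.5319, 0.3436, 0.0086]
tool_rot: [-180.0, 0.0, 92.7]
force: [-0.0, -0.4, -0.3]
grip_width: 0.0871
```

Run:
```python
from h import *
need(.529,.3425,.002,92.9)
```

```text
t 12.33 pos [0.5319 0.3436 0.0086] rot [-180.     0.    92.7] f [-0.  -0.4 -0.3] w 0.0871 q7 -49.0
  shift now-axes [-0.09 -0.29  0.66] | turn [-0.   0.  -0.2] | shift after-turn axes [-0.09 -0.29  0.66]
```

servo_tool(plan=[[1, [0, -0.2, 0.3], [0, 0, 0]], [1, [0, 0, 0.2], [0, 0, 0]], [1, [0, 0, 0.1], [0, 0, 0]], [1, [0, 0, 0], [0, 0, 0]], [0, [0, 0, 0], [0, 0, 0]], [0, [0, 0, 0], [0, 0, 0]], [0, [0, 0, 0], [0, 0, 0]], [0, [0, 0, 0], [0, 0, 0]], [0, [0, 0, 0], [0, 0, 0]], [0, [0, 0, 0], [0, 0, 0]], [0, [0, 0, 0], [0, 0, 0]], [0, [0, 0, 0], [0, 0, 0]]])

```text
time_s: 13.33
tool_pos: [0.5303, 0.3441, 0.0035]
tool_rot: [179.9, -0.0, 92.7]
force: [0.1, -0.4, -0.4]
grip_width: 0.0591
```

servo_tool(plan=[[0, [0, 0, -0.5], [0, 0, 0]], [0, [0, 0, -1], [0, 0, 0]], [0, [0, 0, -2], [0, 0, 0]], [0, [0, 0, -2.5], [0, 0, 0]], [0, [0, 0, -2.5], [0, 0, 0]], [0, [0, 0, -2], [0, 0, 0]], [0, [0, 0, -1], [0, 0, 0]], [0, [0, 0, 0], [0, 0, 0]], [0, [0, 0, 0], [0, 0, 3.5]], [0, [0, 0, 0], [0, 0, 3.5]], [0, [0, 0, 0], [0, 0, 3.5]], [0, [0, 0, 0], [0, 0, 0]]])

```text
time_s: 14.33
tool_pos: [0.5283, 0.3433, 0.1255]
tool_rot: [180.0, 0.0, 81.8]
force: [0.0, 0.5, -0.1]
grip_width: 0.0592
```

Run:
```python
from h import *
p=F(-20,0); need(p[0],p[1],.12,82.2)
```

```text
t 14.33 pos [0.5283 0.3433 0.1255] rot [180.    0.   81.8] f [ 0.   0.5 -0.1] w 0.0592 q7 -55.0
  shift now-axes [-24.98   9.53   0.57] | turn [ 0.   0.  -0.4] | shift after-turn axes [-25.04   9.38   0.55]
```

servo_tool(plan=[[0, [-1.5, 0.5, 0], [0, 0, 0]], [0, [-2.5, 1, 0], [0, 0, 0]], [0, [-3, 1.2, 0], [0, 0, 0]], [0, [-3, 1.2, 0], [0, 0, 0]], [0, [-3, 1.2, 0], [0, 0, 0]], [0, [-3, 1.2, 0], [0, 0, 0]], [0, [-3, 1.2, 0], [0, 0, 0]], [0, [-2.5, 0.8, 0], [0, 0, 0]], [0, [-1, 0.3, 0], [0, 0, 0]], [0, [0, 0, 0], [0, 0, 0]], [0, [0, 0, 0], [0, 0, 0]]])

```text
time_s: 15.25
tool_pos: [0.5786, 0.101, 0.1148]
tool_rot: [-179.1, 0.1, 83.4]
force: [0.1, 0.6, -1.2]
grip_width: 0.059
```

Run:
```python
from h import *
p=F(-20,0); need(p[0],p[1],.042,82.2)
c=cam("wrist"); cv2.imwrite("pics/w4.png",c["image"])
```

```text
t 15.25 pos [0.5786 0.101  0.1148] rot [-1.791e+02  1.000e-01  8.340e+01] f [ 0.1  0.6 -1.2] w 0.059 q7 -28.0
  shift now-axes [-1.72  1.18  7.27] | turn [-0.9  0.2  1.2] | shift after-turn axes [-1.72  1.11  7.28]
```

View pics/w4.png

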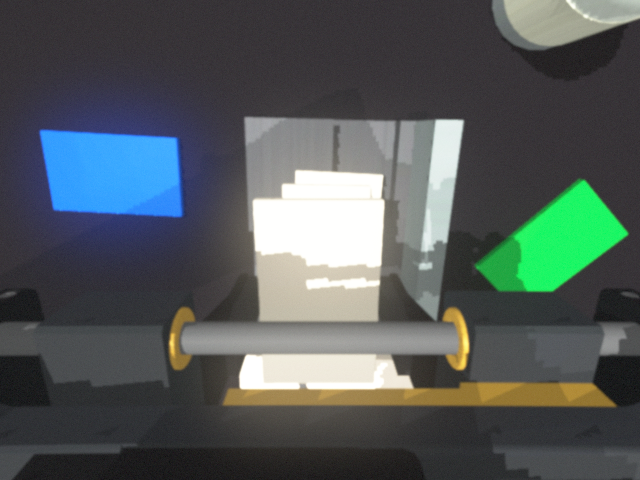

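Run:
```python
from h import *
p=F(-22,8); need(p[0],p[1],.042,82.2)
```

```text
t 15.3 pos [0.5785 0.1016 0.1148] rot [-1.791e+02  1.000e-01  8.340e+01] f [-0.9 -0.2 -1.1] w 0.0594 q7 -28.0
  shift now-axes [-0.97  1.02  7.26] | turn [-0.9  0.2  1.2] | shift after-turn axes [-0.97  0.93  7.28]
```

servo_tool(plan=[[0, [-0.4, 0.4, 0], [-0.9, 0.2, 0.6]], [0, [-0.4, 0.4, 1], [0, 0, 0.6]], [0, [-0.1, 0.1, 1.2], [0, 0, 0]], [0, [0, 0, 1.2], [0, 0, 0]], [0, [0, 0, 1], [0, 0, 0]], [0, [0, 0, 0.6], [0, 0, 0]], [0, [0, 0, 0.2], [0, 0, 0]], [0, [0, 0, 0], [0, 0, 0]]])

```text
time_s: 15.97
tool_pos: [0.5837, 0.1017, 0.0553]
tool_rot: [-179.9, -0.3, 83.0]
force: [-0.9, -0.2, -1.4]
grip_width: 0.0593
```

Run:
```python
from h import *
p=F(-22,8); need(p[0],p[1],.042,82.2)
```

```text
t 15.97 pos [0.5837 0.1017 0.0553] rot [-179.9   -0.3   83. ] f [-0.9 -0.2 -1.4] w 0.0593 q7 -30.0
  shift now-axes [-1.06  0.4   1.32] | turn [-0.1 -0.3  0.8] | shift after-turn axes [-1.05  0.42  1.33]
```

servo_tool(plan=[[0, [-0.4, 0.2, 0], [0, 0, 0.4]], [0, [-0.4, 0.2, 0], [0, 0, 0.4]], [0, [-0.2, 0, 0.3], [0, 0, 0]], [0, [0, 0, 0.4], [0, 0, 0]], [0, [0, 0, 0.3], [0, 0, 0]], [0, [0, 0, 0.2], [0, 0, 0]], [0, [0, 0, 0], [0, 0, 0]]])

```text
time_s: 16.55
tool_pos: [0.5882, 0.0896, 0.0435]
tool_rot: [180.0, -0.3, 82.0]
force: [-0.3, 0.1, -0.3]
grip_width: 0.0591
```

Run:
```python
from h import *
p=F(-22,8); need(p[0],p[1],.042,82.2)
```

```text
t 16.55 pos [0.5882 0.0896 0.0435] rot [180.   -0.3  82. ] f [-0.3  0.1 -0.3] w 0.0591 q7 -30.0
  shift now-axes [ 0.08 -0.19  0.15] | turn [ 0.  -0.3 -0.2] | shift after-turn axes [ 0.08 -0.19  0.15]
```

servo_tool(plan=[[0, [0, -0.2, 0.1], [0, 0, 0]], [0, [0, 0, 0.1], [0, 0, 0]], [0, [0, 0, 0], [0, 0, 0]], [0.76, [0, 0, 0], [0, 0, 0]], [0.76, [0, 0, 0], [0, 0, 0]], [0.76, [0, 0, 0], [0, 0, 0]], [0.76, [0, 0, 0], [0, 0, 0]], [0.76, [0, 0, -0.5], [0, 0, 0]], [0.76, [0, 0, -1], [0, 0, 0]], [0.76, [0, 0, -2], [0, 0, 0]], [1, [0, 0, -3], [0, 0, 0]], [1, [0, 0, -3], [0, 0, 0]], [1, [0, 0, -3], [0, 0, 0]], [1, [0, 0, 0], [0, 0, 0]], [1, [0, 0, 0], [0, 0, 0]]])

```text
time_s: 17.8
tool_pos: [0.5857, 0.0907, 0.1775]
tool_rot: [179.8, -0.4, 82.1]
force: [0.7, -0.7, -0.5]
grip_width: 0.0854
```

Run:
```python
from h import *
need(.3425,-.3015,.15,105.8)
c=cam("wrist"); cv2.imwrite("pics/w5.png",c["image"])
m=white(c["image"],150)
for r in rects(c,m,.043): print(*r)
```

```text
t 17.8 pos [0.5857 0.0907 0.1775] rot [179.8  -0.4  82.1] f [ 0.7 -0.7 -0.5] w 0.0854 q7 -26.0
  shift now-axes [-42.19 -18.73   2.41] | turn [  0.2  -0.3 -23.7] | shift after-turn axes [-31.11 -34.08   2.75]
[198. 379.] [446.  -49.5] [8.6, 24.3] 38.7
[329. 351.] [568.  -52.2] [87.2, 367.2] 175.0
[322. 230.] [586.4  77.8] [145.1, 165.4] 82.0
[359. 130.] [627.9 161.4] [14.7, 33.4] 95.3
[374. 134.] [640.1 157.5] [9.0, 35.7] 84.5
[263. 120.] [556.5 177.3] [20.5, 35.6] 172.2
[398. 173.] [656.1 121. ] [18.2, 110.7] 81.8
[507.  15.] [744.8 222.2] [31.3, 96.1] 171.8
```

View pics/w5.png

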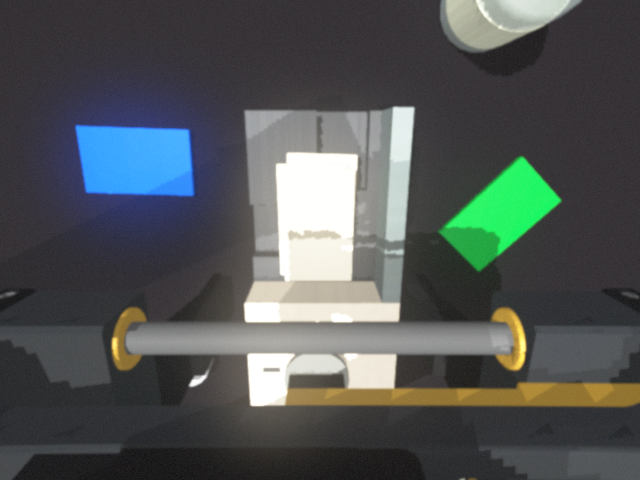

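servo_tool(plan=[[1, [-2, -0.9, 0], [0, 0, 0]], [1, [-3.4, -1.5, 0], [0, 0, 0]], [1, [-3.4, -1.5, 0], [0, 0, 0]], [1, [-3.4, -1.5, 0], [0, 0, 0]], [1, [-3.4, -1.5, 0], [0, 0, 0]], [1, [-3.4, -1.5, 0], [0, 0, 0]], [1, [-3.4, -1.5, 0], [0, 0, 0]], [1, [-3.4, -1.5, 0], [0, 0, 0]], [1, [-3.4, -1.5, 0], [0, 0, 0]], [1, [-3.4, -1.5, 0], [0, 0, 0]], [1, [-3.4, -1.5, 0], [0, 0, 0]], [1, [-2.5, -1.2, 0], [0, 0, 0]], [1, [-1, -0.5, 0], [0, 0, 0]], [1, [0, 0, 0], [0, 0, -6]], [1, [0, 0, 0], [0, 0, -6]], [1, [0, 0, 0], [0, 0, -6]], [1, [0, 0, 0], [0, 0, -6]], [1, [0, 0, 0], [0, 0, 0]]])

```text
time_s: 19.35
tool_pos: [0.3362, -0.2875, 0.1578]
tool_rot: [-179.7, -1.5, 107.2]
force: [0.7, -0.1, -0.7]
grip_width: 0.087
```

Run:
```python
from h import *
need(.3425,-.3015,.05,105.8)
c=cam("wrist")
for r in rects(c,white(c["image"],150),.006): print(*r)
c=cam("side")
for r in rects(c,white(c["image"]),0.006): 
        if r[2][1]<135: print(*r)
```

```text
t 19.35 pos [ 0.3362 -0.2875  0.1578] rot [-179.7   -1.5  107.2] f [ 0.7 -0.1 -0.7] w 0.087 q7 56.0
  shift now-axes [-1.8   0.23 10.74] | turn [-0.3 -1.5  1.4] | shift after-turn axes [-1.51  0.22 10.78]
[613. 345.] [ 647.3 -322.2] [36.5, 47.3] 83.6
[447. 337.] [ 492.1 -363. ] [36.0, 138.7] 17.5
[319. 335.] [ 371.3 -397.5] [28.6, 80.4] 15.3
[319. 239.] [ 340.5 -304.9] [63.5, 104.3] 105.8
[620.  40.] [525.  -72.5] [49.0, 57.4] 172.2
[186. 300.] [745.1 274.1] [33.0, 63.1] 78.3
[376. 268.] [430.8 -63.9] [42.0, 50.6] 30.2
[194. 265.] [833.5 157.1] [45.1, 47.9] 11.0
[441. 233.] [ 348.2 -324.5] [39.3, 51.2] 16.8
[344. 186.] [ 734.6 -481.3] [54.4, 69.2] 117.8
```

servo_tool(plan=[[1, [0, 0, 0], [-0.3, -1.5, 1.4]], [1, [-0.5, 0.1, 1.5], [0, 0, 0]], [1, [-0.5, 0.1, 2], [0, 0, 0]], [1, [-0.4, 0, 2], [0, 0, 0]], [1, [0, 0, 2], [0, 0, 0]], [1, [0, 0, 1.5], [0, 0, 0]], [1, [0, 0, 0.8], [0, 0, 0]], [1, [0, 0, 0], [0, 0, 0]], [1, [0, 0, 0], [0, 0, 0]]])

```text
time_s: 20.2
tool_pos: [0.3438, -0.2997, 0.0559]
tool_rot: [179.9, 0.1, 104.2]
force: [0.4, -0.2, -0.7]
grip_width: 0.0867
```

Run:
```python
from h import *
need(.342,-.3025,.002,105.8)
```

```text
t 20.2 pos [ 0.3438 -0.2997  0.0559] rot [1.799e+02 1.000e-01 1.042e+02] f [ 0.4 -0.2 -0.7] w 0.0867 q7 51.0
  shift now-axes [-0.21 -0.26  5.39] | turn [ 0.1  0.1 -1.6] | shift after-turn axes [-0.22 -0.25  5.39]
```

servo_tool(plan=[[1, [-0.1, -0.1, 0.8], [0, 0, -0.8]], [1, [-0.1, -0.1, 1], [0, 0, -0.8]], [1, [0, 0, 1], [0, 0, 0]], [1, [0, 0, 1], [0, 0, 0]], [1, [0, 0, 0.6], [0, 0, 0]], [1, [0, 0, 0.2], [0, 0, 0]], [1, [0, 0, 0], [0, 0, 0]], [1, [0, 0, 0], [0, 0, 0]]])

```text
time_s: 20.87
tool_pos: [0.3441, -0.3039, 0.0076]
tool_rot: [179.8, 0.3, 105.9]
force: [1.0, 0.9, 0.4]
grip_width: 0.0872
```

Run:
```python
from h import *
need(.342,-.3025,.002,105.8)
```

```text
t 20.87 pos [ 0.3441 -0.3039  0.0076] rot [179.8   0.3 105.9] f [1.  0.9 0.4] w 0.0872 q7 52.0
  shift now-axes [ 0.19 -0.16  0.56] | turn [0.2 0.3 0.1] | shift after-turn axes [ 0.19 -0.16  0.56]
```

servo_tool(plan=[[1, [0.1, -0.1, 0.3], [0, 0, 0]], [1, [0, 0, 0.2], [0, 0, 0]], [1, [0, 0, 0.05], [0, 0, 0]], [1, [0, 0, 0], [0, 0, 0]], [0, [0, 0, 0], [0, 0, 0]], [0, [0, 0, 0], [0, 0, 0]], [0, [0, 0, 0], [0, 0, 0]], [0, [0, 0, 0], [0, 0, 0]], [0, [0, 0, 0], [0, 0, 0]], [0, [0, 0, 0], [0, 0, 0]], [0, [0, 0, 0], [0, 0, 0]], [0, [0, 0, 0], [0, 0, 0]]])

```text
time_s: 21.87
tool_pos: [0.3438, -0.3041, 0.0031]
tool_rot: [179.7, 0.5, 105.9]
force: [-0.5, 0.2, 0.6]
grip_width: 0.0595
```

servo_tool(plan=[[0, [0, 0, -0.5], [0, 0, 0]], [0, [0, 0, -1], [0, 0, 0]], [0, [0, 0, -2], [0, 0, 0]], [0, [0, 0, -2.5], [0, 0, 0]], [0, [0, 0, -2.5], [0, 0, 0]], [0, [0, 0, -2.5], [0, 0, 0]], [0, [0, 0, -2], [0, 0, 0]], [0, [0, 0, -1], [0, 0, 0]], [0, [0, 0, 0], [0, 0, 0]], [0, [0, 0, 0], [0, 0, 6]], [0, [0, 0, 0], [0, 0, 6]], [0, [0, 0, 0], [0, 0, 6]], [0, [0, 0, 0], [0, 0, 5]], [0, [0, 0, 0], [0, 0, 0]]])

```text
time_s: 23.03
tool_pos: [0.3413, -0.3008, 0.1555]
tool_rot: [179.5, 0.3, 81.9]
force: [-0.2, 0.4, -0.8]
grip_width: 0.0593
```

Run:
```python
from h import *
p=F(-22,8); need(p[0],p[1],.17,82.2)
```

```text
t 23.03 pos [ 0.3413 -0.3008  0.1555] rot [179.5   0.3  81.9] f [-0.2  0.4 -0.8] w 0.0593 q7 31.0
  shift now-axes [42.19 18.79 -1.51] | turn [ 0.5  0.3 -0.3] | shift after-turn axes [42.11 18.97 -1.45]
```

servo_tool(plan=[[0, [2, 0.9, -0.3], [0, 0, 0]], [0, [3.4, 1.5, -0.3], [0, 0, 0]], [0, [3.4, 1.5, -0.3], [0, 0, 0]], [0, [3.4, 1.5, -0.3], [0, 0, 0]], [0, [3.4, 1.5, -0.2], [0, 0, 0]], [0, [3.4, 1.5, -0.2], [0, 0, 0]], [0, [3.4, 1.5, 0], [0, 0, 0]], [0, [3.4, 1.5, 0], [0, 0, 0]], [0, [3.4, 1.5, 0], [0, 0, 0]], [0, [3.4, 1.5, 0], [0, 0, 0]], [0, [3.4, 1.5, 0], [0, 0, 0]], [0, [2.5, 1.2, 0], [0, 0, 0]], [0, [1, 0.5, 0], [0, 0, 0]], [0, [0, 0, 0], [0, 0, 0]], [0, [0, 0, 0], [0, 0, 0]]])

```text
time_s: 24.28
tool_pos: [0.5698, 0.0846, 0.1654]
tool_rot: [180.0, 0.1, 83.7]
force: [-0.4, -1.0, -0.5]
grip_width: 0.0595
```

Run:
```python
from h import *
p=F(-22,8); need(p[0],p[1],.05,82.2)
c=cam("scene"); cv2.imwrite("pics/crop2.png",cv2.resize(c["image"][180:330,240:420],None,fx=4.4,fy=4,interpolation=cv2.INTER_CUBIC))
```

```text
t 24.28 pos [0.5698 0.0846 0.1654] rot [1.80e+02 1.00e-01 8.37e+01] f [-0.4 -1.  -0.5] w 0.0595 q7 -25.0
  shift now-axes [ 0.82  1.58 11.54] | turn [0.  0.1 1.5] | shift after-turn axes [ 0.83  1.56 11.54]
```

View pics/crop2.png

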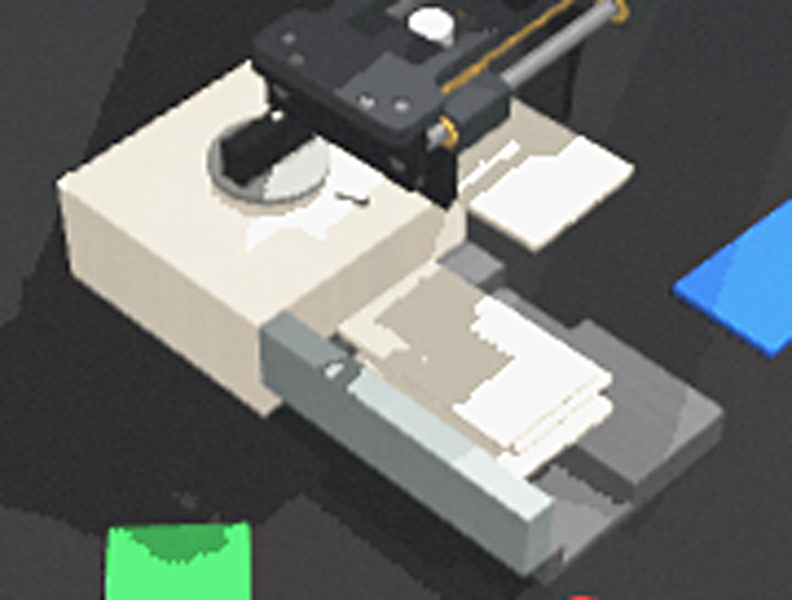

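servo_tool(plan=[[0, [0.3, 0.5, 0.8], [0, 0, 0.7]], [0, [0.3, 0.5, 1.5], [0, 0, 0.7]], [0, [0.2, 0.4, 2], [0, 0, 0]], [0, [0, 0, 2], [0, 0, 0]], [0, [0, 0, 1.5], [0, 0, 0]], [0, [0, 0, 0.8], [0, 0, 0]], [0, [0, 0, 0], [0, 0, 0]], [0, [0, 0, 0], [0, 0, 0]]])

```text
time_s: 25.0
tool_pos: [0.5844, 0.0724, 0.0738]
tool_rot: [179.9, 0.8, 81.0]
force: [-0.4, -0.2, -1.2]
grip_width: 0.0597
```

Run:
```python
from h import *
p=F(-22,8); need(p[0],p[1],.047,82.2)
```

```text
t 25.0 pos [0.5844 0.0724 0.0738] rot [179.9   0.8  81. ] f [-0.4 -0.2 -1.2] w 0.0597 q7 -30.0
  shift now-axes [ 1.88 -0.09  2.66] | turn [ 0.1  0.8 -1.2] | shift after-turn axes [ 1.84 -0.05  2.68]
```

servo_tool(plan=[[0, [0.6, 0, 0], [0.1, 0.8, -0.6]], [0, [0.6, 0, 0.3], [0, 0, -0.6]], [0, [0.4, 0, 0.6], [0, 0, 0]], [0, [0, 0, 0.6], [0, 0, 0]], [0, [0, 0, 0.4], [0, 0, 0]], [0, [0, 0, 0.1], [0, 0, 0]], [0, [0, 0, 0], [0, 0, 0]], [0, [0, 0, 0], [0, 0, 0]]])

```text
time_s: 25.67
tool_pos: [0.5895, 0.0897, 0.0554]
tool_rot: [179.6, -0.1, 82.2]
force: [-0.2, 0.5, -0.8]
grip_width: 0.0593
```

Run:
```python
from h import *
p=F(-22,8); need(p[0],p[1],.047,82.2)
```

```text
t 25.67 pos [0.5895 0.0897 0.0554] rot [ 1.796e+02 -1.000e-01  8.220e+01] f [-0.2  0.5 -0.8] w 0.0593 q7 -31.0
  shift now-axes [ 0.06 -0.33  0.84] | turn [ 0.4 -0.1  0. ] | shift after-turn axes [ 0.06 -0.32  0.84]
```

servo_tool(plan=[[0, [0, -0.2, 0.3], [0, 0, 0]], [0, [0, -0.1, 0.3], [0, 0, 0]], [0, [0, 0, 0.2], [0, 0, 0]], [0, [0, 0, 0.1], [0, 0, 0]], [0, [0, 0, 0], [0, 0, 0]]])

```text
time_s: 26.08
tool_pos: [0.5867, 0.09, 0.0462]
tool_rot: [179.6, -0.1, 82.2]
force: [-0.3, 0.4, 0.3]
grip_width: 0.0591
```

Run:
```python
from h import *
p=F(-22,8); need(p[0],p[1],.047,82.2)
```

```text
t 26.08 pos [0.5867 0.09   0.0462] rot [ 1.796e+02 -1.000e-01  8.220e+01] f [-0.3  0.4  0.3] w 0.0591 q7 -31.0
  shift now-axes [ 0.07 -0.04 -0.08] | turn [ 0.4 -0.1  0. ] | shift after-turn axes [ 0.06 -0.04 -0.08]
```

servo_tool(plan=[[0.76, [0, 0, 0], [0, 0, 0]], [0.76, [0, 0, 0], [0, 0, 0]], [0.76, [0, 0, 0], [0, 0, 0]], [0.76, [0, 0, 0], [0, 0, 0]], [0.76, [0, 0, -0.5], [0, 0, 0]], [0.76, [0, 0, -1], [0, 0, 0]], [0.76, [0, 0, -2], [0, 0, 0]], [0, [0, 0, -2], [0, 0, 0]], [0, [0, 0, -1], [0, 0, 0]], [0, [0, -2, 0], [0, 0, 0]], [0, [0, -2, 0], [0, 0, 0]], [0, [0, -2, 0], [0, 0, 0]], [0, [0, -1, 0], [0, 0, 0]], [0, [0, 0, 0], [0, 0, 0]], [0, [0, 0, 0], [0, 0, 0]], [0, [0, 0, 0], [0, 0, 0]], [0, [0, 0, 0], [0, 0, 0]], [0, [0, 0, 0], [0, 0, 0]], [0, [0, 0, 0], [0, 0, 0]]])

```text
time_s: 27.67
tool_pos: [0.5209, 0.0996, 0.121]
tool_rot: [178.9, -0.3, 82.1]
force: [0.2, 1.0, -0.3]
grip_width: 0.0015
```

Run:
```python
from h import *
p=F(-85,0); need(p[0],p[1],.018,82.2)
c=cam("wrist"); cv2.imwrite("pics/w6.png",c["image"])
print(proj(c,np.array([[*F(-85,0),.025],[*F(-18,25),.025],[*F(-18,-25),.025]])).round())
```

```text
t 27.67 pos [0.5209 0.0996 0.121 ] rot [178.9  -0.3  82.1] f [ 0.2  1.  -0.3] w 0.0015 q7 -28.0
  shift now-axes [-0.84  0.12 10.3 ] | turn [ 1.1 -0.3 -0.1] | shift after-turn axes [-0.79  0.31 10.3 ]
[[321. 246.]
 [410. 214.]
 [406. 276.]]
```

View pics/w6.png

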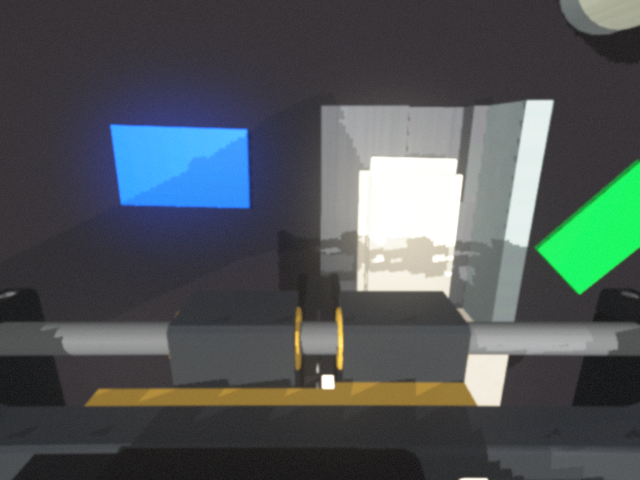

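servo_tool(plan=[[0, [-0.3, 0, 0.5], [1.1, -0.3, 0]], [0, [-0.3, 0, 1.5], [0, 0, 0]], [0, [-0.2, 0, 2], [0, 0, 0]], [0, [0, 0, 2], [0, 0, 0]], [0, [0, 0, 1.5], [0, 0, 0]], [0, [0, 0, 0.8], [0, 0, 0]], [0, [0, 0, 0.3], [0, 0, 0]], [0, [0, 0, 0], [0, 0, 0]], [0, [0, 0, 0], [0, 0, 0]]])

```text
time_s: 28.47
tool_pos: [0.5225, 0.0895, 0.0294]
tool_rot: [-179.6, 0.1, 81.9]
force: [-0.0, 0.1, -0.1]
grip_width: 0.0002
```

Run:
```python
from h import *
p=F(-80,0); need(p[0],p[1],.018,82.2)
```

```text
t 28.47 pos [0.5225 0.0895 0.0294] rot [-1.796e+02  1.000e-01  8.190e+01] f [-0.   0.1 -0.1] w 0.0002 q7 -31.0
  shift now-axes [0.19 0.52 1.14] | turn [-0.4  0.1 -0.3] | shift after-turn axes [0.19 0.52 1.14]
```

servo_tool(plan=[[0, [0.2, 0, 0.5], [-0.4, 0, 0]], [0, [0, 0, 0.4], [0, 0, 0]], [0, [0, 0, 0.1], [0, 0, 0]], [0, [0, 0.4, 0], [0, 0, 0]], [0, [0, 0.5, 0], [0, 0, 0]], [0, [0, 0.5, 0], [0, 0, 0]], [0, [0, 0.5, 0], [0, 0, 0]], [0, [0, 0.4, 0], [0, 0, 0]], [0, [0, 0.3, 0], [0, 0, 0]], [0, [0, 0.2, 0], [0, 0, 0]], [0, [0, 0, 0], [0, 0, 0]]])

```text
time_s: 29.38
tool_pos: [0.5529, 0.0878, 0.0215]
tool_rot: [-180.0, 0.1, 81.9]
force: [-1.9, 0.2, 1.0]
grip_width: 0.0005
```

Run:
```python
from h import *
p=F(-45,0); need(p[0],p[1],.018,82.2)
```

```text
t 29.38 pos [0.5529 0.0878 0.0215] rot [-1.80e+02  1.00e-01  8.19e+01] f [-1.9  0.2  1. ] w 0.0005 q7 -32.0
  shift now-axes [-0.06  0.98  0.35] | turn [-0.   0.1 -0.3] | shift after-turn axes [-0.06  0.98  0.35]
```

servo_tool(plan=[[0, [0, 0.1, 0.2], [0, 0, 0]], [0, [0, 0.2, 0.1], [0, 0, 0]], [0, [0, 0.2, 0], [0, 0, 0]], [0, [0, 0.2, 0], [0, 0, 0]], [0, [0, 0.2, 0], [0, 0, 0]], [0, [0, 0.2, 0], [0, 0, 0]], [0, [0, 0.2, 0], [0, 0, 0]]])

```text
time_s: 29.97
tool_pos: [0.5625, 0.0871, 0.0177]
tool_rot: [-179.6, 0.2, 82.1]
force: [-6.8, 0.4, 4.7]
grip_width: 0.0006
```

Run:
```python
from h import *
p=F(-45,0); need(p[0],p[1],.018,82.2)
```

```text
t 29.97 pos [0.5625 0.0871 0.0177] rot [-179.6    0.2   82.1] f [-6.8  0.4  4.7] w 0.0006 q7 -32.0
  shift now-axes [-0.12  0.02 -0.03] | turn [-0.4  0.2 -0.1] | shift after-turn axes [-0.12  0.02 -0.03]
```

servo_tool(plan=[[0, [0, 0.2, 0], [0, 0, 0]], [0, [0, 0.2, 0], [0, 0, 0]], [0, [0, 0.2, 0], [0, 0, 0]], [0, [0, 0.2, 0], [0, 0, 0]]])

```text
time_s: 30.3
tool_pos: [0.5664, 0.0872, 0.0177]
tool_rot: [-179.0, 0.3, 82.2]
force: [-8.8, -0.9, 7.8]
grip_width: 0.0006
```

servo_tool(plan=[[0, [0, 0.3, 0], [0, 0, 0]], [0, [0, 0.4, 0], [0, 0, 0]], [0, [0, 0.4, 0], [0, 0, 0]]])

```text
time_s: 30.55
tool_pos: [0.566, 0.0871, 0.0177]
tool_rot: [-177.6, 0.8, 82.3]
force: [-16.3, -0.3, 14.8]
grip_width: 0.0006
```

servo_tool(plan=[[0, [0, -0.4, 0], [0, 0, 0]], [0, [0, -0.6, 0], [-1.2, 0.4, 0]], [0, [0, -0.8, 0], [-1.2, 0.4, 0]], [0, [0, -0.8, -0.5], [0, 0, 0]], [0, [0, 0, -2], [0, 0, 0]], [0, [0, 0, -3], [0, 0, 0]], [0, [0, 0, -2], [0, 0, 0]], [0, [0, 0, -1], [0, 0, 0]], [0, [0, 0, 0], [0, 0, 0]], [0, [0, 0, 0], [0, 0, 0]]])

```text
time_s: 31.38
tool_pos: [0.5476, 0.0892, 0.1091]
tool_rot: [178.8, -0.3, 82.2]
force: [0.4, 0.6, -0.4]
grip_width: 0.0001
```

Run:
```python
from h import *
p=F(-2.5,85); need(p[0],p[1],.11,82.2)
c=cam("wrist"); cv2.imwrite("pics/w7.png",c["image"])
```

```text
t 31.38 pos [0.5476 0.0892 0.1091] rot [178.8  -0.3  82.2] f [ 0.4  0.6 -0.4] w 0.0001 q7 -28.0
  shift now-axes [8.38 5.76 0.08] | turn [ 1.2 -0.3 -0. ] | shift after-turn axes [ 8.38  5.76 -0.09]
```

View pics/w7.png

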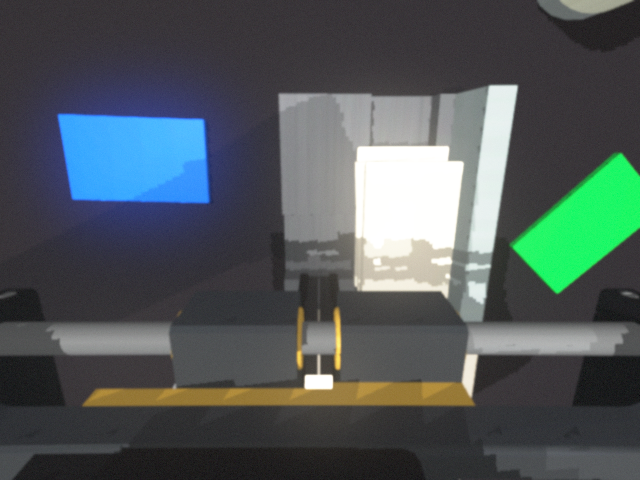

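Run:
```python
from h import *
for n in("scene","side"):
    c=cam(n); h=cv2.cvtColor(c["image"],cv2.COLOR_BGR2HSV)
    m=cv2.inRange(h,(0,150,120),(8,255,255))
    for k in cv2.findContours(m,cv2.RETR_EXTERNAL,cv2.CHAIN_APPROX_NONE)[0]:
        if cv2.contourArea(k)<80: continue
        p=k[:,0].mean(0); print(n,p.round(),"flask?",ray(c,p,.14)[0].round(3),"jar?",ray(c,p,.08)[0].round(3))
print(F(-2.5,85),F(95,85),F(95,122))
```

```text
scene [430. 368.] flask? [0.73  0.341 0.14 ] jar? [0.697 0.331 0.08 ]
scene [372. 340.] flask? [0.741 0.246 0.14 ] jar? [0.709 0.229 0.08 ]
side [181. 289.] flask? [0.638 0.389 0.14 ] jar? [0.705 0.328 0.08 ]
side [190. 241.] flask? [0.749 0.241 0.14 ] jar? [0.828 0.164 0.08 ]
[0.61611468 0.16435759] [0.71271951 0.1511759 ] [0.71772179 0.18783619]
```

servo_tool(plan=[[0, [1, 0.7, 0], [1.2, -0.3, 0]], [0, [2, 1.3, 0], [0, 0, 0]], [0, [2, 1.3, 0], [0, 0, 0]], [0, [1.5, 1.2, 0], [0, 0, 0]], [0, [0.8, 0.5, 0], [0, 0, 0]], [0, [0.3, 0.2, 0], [0, 0, 0]], [0, [0, 0, 0], [0, 0, 0]], [0, [0, 0, 0], [0, 0, 0]]])

```text
time_s: 32.2
tool_pos: [0.6041, 0.1561, 0.0953]
tool_rot: [-178.7, 0.4, 82.1]
force: [-0.8, -0.3, 0.1]
grip_width: 0.0005
```

Run:
```python
from h import *
p=F(-2.5,85); need(p[0],p[1],.018,82.2)
```

```text
t 32.2 pos [0.6041 0.1561 0.0953] rot [-178.7    0.4   82.1] f [-0.8 -0.3  0.1] w 0.0005 q7 -37.0
  shift now-axes [1.04 1.25 7.7 ] | turn [-1.3  0.4 -0.1] | shift after-turn axes [0.98 1.08 7.73]
```

servo_tool(plan=[[0, [0.4, 0.4, 0], [-1.3, 0.4, 0]], [0, [0.4, 0.4, 0.3], [0, 0, 0]], [0, [0.2, 0.3, 1], [0, 0, 0]], [0, [0, 0, 1.5], [0, 0, 0]], [0, [0, 0, 1.3], [0, 0, 0]], [0, [0, 0, 0.8], [0, 0, 0]], [0, [0, 0, 0.3], [0, 0, 0]], [0, [0, 0, 0], [0, 0, 0]], [0, [0, 0, 0], [0, 0, 0]]])

```text
time_s: 32.95
tool_pos: [0.6144, 0.1579, 0.037]
tool_rot: [-179.8, 0.4, 81.8]
force: [1.4, -0.1, -0.1]
grip_width: 0.0006
```

Run:
```python
from h import *
p=F(-2.5,80); need(p[0],p[1],.018,82.2)
```

```text
t 32.95 pos [0.6144 0.1579 0.037 ] rot [-179.8    0.4   81.8] f [ 1.4 -0.1 -0.1] w 0.0006 q7 -39.0
  shift now-axes [0.17 0.09 1.9 ] | turn [-0.2  0.4 -0.4] | shift after-turn axes [0.16 0.09 1.9 ]
```

servo_tool(plan=[[0, [0.2, 0.1, 0.6], [0, 0.4, 0]], [0, [0, 0, 0.6], [0, 0, 0]], [0, [0, 0, 0.4], [0, 0, 0]], [0, [0, 0, 0.2], [0, 0, 0]], [0, [-0.3, 0, 0], [0, 0, 0]], [0, [-0.4, 0, 0], [0, 0, 0]], [0, [-0.4, 0, 0], [0, 0, 0]], [0, [-0.2, 0, 0], [0, 0, 0]]])

```text
time_s: 33.62
tool_pos: [0.615, 0.1496, 0.0191]
tool_rot: [180.0, -0.3, 81.9]
force: [-0.1, 1.2, -1.9]
grip_width: 0.0003
```

Run:
```python
from h import *
p=F(-2.5,59.5); need(p[0],p[1],.018,82.2)
```

```text
t 33.62 pos [0.615  0.1496 0.0191] rot [180.   -0.3  81.9] f [-0.1  1.2 -1.9] w 0.0003 q7 -38.0
  shift now-axes [-1.08 -0.08  0.1 ] | turn [ 0.  -0.3 -0.3] | shift after-turn axes [-1.08 -0.09  0.11]
```

servo_tool(plan=[[0, [-0.2, 0, 0], [0, 0, 0]], [0, [-0.2, 0, 0], [0, 0, 0]], [0, [-0.2, 0, 0], [0, 0, 0]], [0, [-0.2, 0, 0], [0, 0, 0]], [0, [-0.2, 0, 0], [0, 0, 0]], [0, [-0.2, 0, 0], [0, 0, 0]], [0, [-0.2, 0, 0], [0, 0, 0]]])

```text
time_s: 34.2
tool_pos: [0.6138, 0.1389, 0.02]
tool_rot: [179.8, -0.8, 82.0]
force: [2.4, 6.1, -1.4]
grip_width: 0.0003
```

servo_tool(plan=[[0, [-0.2, 0, 0], [0, 0, 0]], [0, [-0.2, 0, 0], [0, 0, 0]], [0, [-0.3, 0, 0], [0, 0, 0]]])

```text
time_s: 34.45
tool_pos: [0.6145, 0.1387, 0.0217]
tool_rot: [179.6, -1.4, 82.2]
force: [0.5, 8.7, -1.6]
grip_width: 0.0003
```

Run:
```python
from h import *
p=F(-2.5,59.5); need(p[0],p[1],.018,82.2)
```

```text
t 34.45 pos [0.6145 0.1387 0.0217] rot [179.6  -1.4  82.2] f [ 0.5  8.7 -1.6] w 0.0003 q7 -36.0
  shift now-axes [ 0.01 -0.19  0.36] | turn [ 0.4 -1.4 -0. ] | shift after-turn axes [ 0.02 -0.18  0.37]
```

servo_tool(plan=[[0, [-0.2, 0, 0.3], [0, 0, 0]], [0, [-0.3, 0, 0.2], [0, 0, 0]], [0, [-0.4, 0, 0], [0, 0, 0]], [0, [-0.4, 0, 0], [0, 0, 0]]])

```text
time_s: 34.78
tool_pos: [0.6143, 0.1391, 0.0202]
tool_rot: [179.3, -2.4, 82.6]
force: [1.5, 9.2, -0.8]
grip_width: 0.0005
```

servo_tool(plan=[[0, [0.4, 0, 0], [0, 0, 0]], [0, [0.6, 0, 0], [0, 0, 0]], [0, [0.8, 0, 0], [0, -1, 0]], [0, [0.4, 0, -0.5], [0, -1, 0]], [0, [0, 0, -2], [0, 0, 0]], [0, [0, 0, -3], [0, 0, 0]], [0, [0, 0, -2], [0, 0, 0]], [0, [0, 0, -1], [0, 0, 0]], [0, [0, -1, 0], [0, 0, 0]], [0, [-1, -2, 0], [0, 0, 0]], [0, [-2, -2, 0], [0, 0, 0]], [0, [-2, -2, 0], [0, 0, 0]], [0, [-2, -1, 0], [0, 0, 0]], [0, [-1, 0, 0], [0, 0, 0]], [0, [0, 0, 0], [0, 0, 0]], [0, [0, 0, 0], [0, 0, 0]]])

```text
time_s: 36.12
tool_pos: [0.5156, 0.0827, 0.1034]
tool_rot: [179.9, 1.0, 82.4]
force: [-0.1, 0.7, 0.4]
grip_width: 0.0001
```

Run:
```python
from h import *
p=F(-75,0); need(p[0],p[1],.018,82.2)
c=cam("scene"); cv2.imwrite("pics/crop3.png",cv2.resize(c["image"][180:330,240:420],None,fx=4.4,fy=4,interpolation=cv2.INTER_CUBIC))
c=cam("wrist"); cv2.imwrite("pics/w8.png",c["image"])
```

```text
t 36.12 pos [0.5156 0.0827 0.1034] rot [179.9   1.   82.4] f [-0.1  0.7  0.4] w 0.0001 q7 -27.0
  shift now-axes [1.08 1.59 8.52] | turn [0.1 1.  0.2] | shift after-turn axes [0.95 1.61 8.54]
```

View pics/crop3.png

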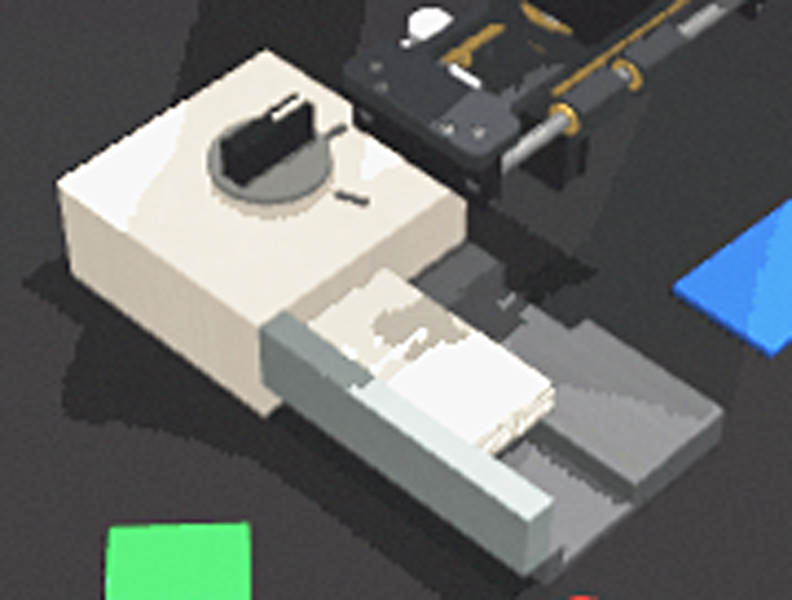

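servo_tool(plan=[[0, [0.4, 0.3, 0.5], [0, 1, 0]], [0, [0.4, 0.2, 1.5], [0, 0, 0]], [0, [0.2, 0, 2], [0, 0, 0]], [0, [0, 0, 1.8], [0, 0, 0]], [0, [0, 0, 1], [0, 0, 0]], [0, [0, 0, 0.3], [0, 0, 0]], [0, [0, 0, 0], [0, 0, 0]]])

```text
time_s: 36.8
tool_pos: [0.5291, 0.1025, 0.0289]
tool_rot: [179.7, -0.9, 82.8]
force: [-0.6, -0.2, 0.7]
grip_width: 0.0005
```

Run:
```python
from h import *
p=F(-45,0); need(p[0],p[1],.018,82.2)
```

```text
t 36.8 pos [0.5291 0.1025 0.0289] rot [179.7  -0.9  82.8] f [-0.6 -0.2  0.7] w 0.0005 q7 -31.0
  shift now-axes [-1.25  3.51  1.09] | turn [ 0.3 -0.9  0.6] | shift after-turn axes [-1.2   3.53  1.09]
```

servo_tool(plan=[[0, [-0.5, 0.3, 0.3], [0.3, -0.9, 0.6]], [0, [-0.5, 0.4, 0.4], [0, 0, 0]], [0, [-0.2, 0.4, 0.3], [0, 0, 0]], [0, [0, 0.5, 0.1], [0, 0, 0]], [0, [0, 0.5, 0], [0, 0, 0]], [0, [0, 0.4, 0], [0, 0, 0]], [0, [0, 0.3, 0], [0, 0, 0]]])

```text
time_s: 37.38
tool_pos: [0.561, 0.0854, 0.0197]
tool_rot: [179.7, 0.1, 82.1]
force: [-0.6, 1.2, 0.2]
grip_width: 0.0007
```

Run:
```python
from h import *
p=F(-42,0); need(p[0],p[1],.018,82.2)
```

```text
t 37.38 pos [0.561  0.0854 0.0197] rot [1.797e+02 1.000e-01 8.210e+01] f [-0.6  1.2  0.2] w 0.0007 q7 -32.0
  shift now-axes [0.07 0.44 0.17] | turn [ 0.3  0.1 -0.1] | shift after-turn axes [0.07 0.44 0.17]
```

servo_tool(plan=[[0, [0, 0.2, 0.1], [0, 0, 0]], [0, [0, 0.2, 0], [0, 0, 0]], [0, [0, 0.2, 0], [0, 0, 0]], [0, [0, 0.3, 0], [0, 0, 0]], [0, [0, 0.3, 0], [0, 0, 0]]])

```text
time_s: 37.8
tool_pos: [0.5665, 0.0848, 0.0182]
tool_rot: [-179.4, 0.3, 82.1]
force: [-9.4, 0.6, 9.2]
grip_width: 0.0004
```

servo_tool(plan=[[0, [0, -0.4, 0], [0, 0, 0]], [0, [0, -0.6, 0], [-0.8, 0, 0]], [0, [0, -0.8, 0], [0, 0, 0]], [0, [0, -0.5, -0.5], [0, 0, 0]], [0, [0, 0, -2], [0, 0, 0]], [0, [0, 0, -3], [0, 0, 0]], [0, [0, 0, -3], [0, 0, 0]], [0, [0, 0, -3], [0, 0, 0]], [0, [0, -1, -2], [0, 0, 0]], [0, [-2, -1, 0], [0, 0, 0]], [0, [-2, 0, 0], [0, 0, 0]], [0, [-1, 0, 0], [0, 0, 0]], [1, [0, 0, 0], [0, 0, 0]], [1, [0, 0, 0], [0, 0, 0]]])

```text
time_s: 38.97
tool_pos: [0.5125, 0.0442, 0.1649]
tool_rot: [179.4, 0.3, 82.6]
force: [-0.5, 0.9, 1.0]
grip_width: 0.0071
```

Run:
```python
from h import *
need(.43,-.05,.1,82.2)
c=cam("wrist"); im=c["image"]
P=np.array([[*F(x,y),.049] for x,y in [(-30,50),(30,50),(30,-50),(-30,-50)]])
q=proj(c,P); print(q.round())
v=im.copy(); cv2.polylines(v,[np.int32(q*8)],True,(0,0,255),1,shift=3)
x0,y0=np.int32(q.min(0))-30; x0=max(x0,0);y0=max(y0,0); x1,y1=np.int32(q.max(0))+30
big=np.hstack([im[y0:y1,x0:x1],v[y0:y1,x0:x1]]); s=min(800/big.shape[1],600/big.shape[0]); print(x0,y0,s)
cv2.imwrite("pics/w9.png",cv2.resize(big,None,fx=s,fy=s,interpolation=cv2.INTER_CUBIC))
for n in("scene","side"):
    c=cam(n); cv2.imwrite(f"pics/{n}9.png",c["image"])
```

```text
t 38.97 pos [0.5125 0.0442 0.1649] rot [179.4   0.3  82.6] f [-0.5  0.9  1. ] w 0.0071 q7 -19.0
  shift now-axes [-10.38  -7.03   6.47] | turn [0.6 0.3 0.4] | shift after-turn axes [-10.45  -6.9    6.49]
[[399. 100.]
 [481. 100.]
 [464. 231.]
 [390. 230.]]
360 69 2.6666666666666665
```

View pics/w9.png

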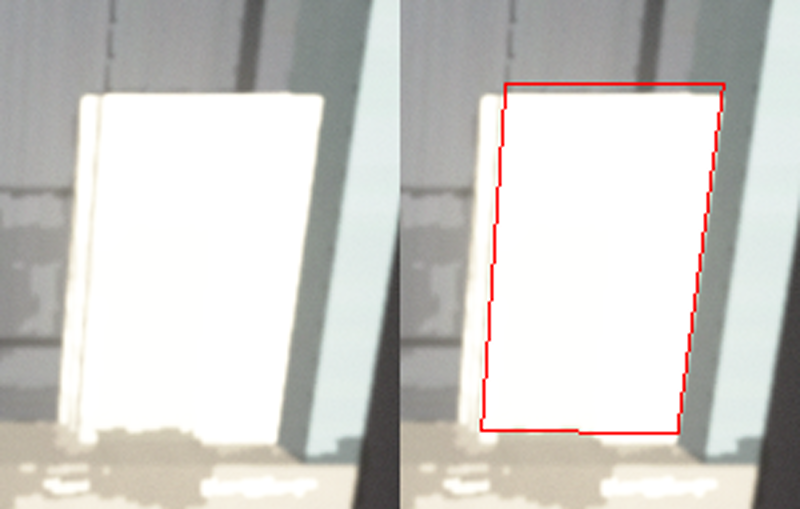

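servo_tool(plan=[[1, [-1.5, -1, 0], [0.6, 0.3, 0.4]], [1, [-2.5, -1.7, 0], [0, 0, 0]], [1, [-2.5, -1.7, 0], [0, 0, 0]], [1, [-1.8, -1.2, 0], [0, 0, 0]], [1, [-0.8, -0.5, 0], [0, 0, 0]], [1, [0, 0, 0], [0, 0, 0]], [1, [0, 0, 0], [0, 0, 0]], [1, [0, 0, 0], [0, 0, 0]], [1, [0, 0, 0], [0, 0, 0]]])

```text
time_s: 39.87
tool_pos: [0.4389, -0.0295, 0.1616]
tool_rot: [-179.7, -0.5, 83.2]
force: [0.5, 0.5, 0.0]
grip_width: 0.0774
```

Run:
```python
from h import *
need(.425,-.045,.1,82.2)
c=cam("wrist"); cv2.imwrite("pics/w10.png",c["image"])
```

```text
t 39.87 pos [ 0.4389 -0.0295  0.1616] rot [-179.7   -0.5   83.2] f [0.5 0.5 0. ] w 0.0774 q7 -3.0
  shift now-axes [-1.76 -1.16  6.15] | turn [-0.4 -0.5  1. ] | shift after-turn axes [-1.72 -1.17  6.16]
```

View pics/w10.png

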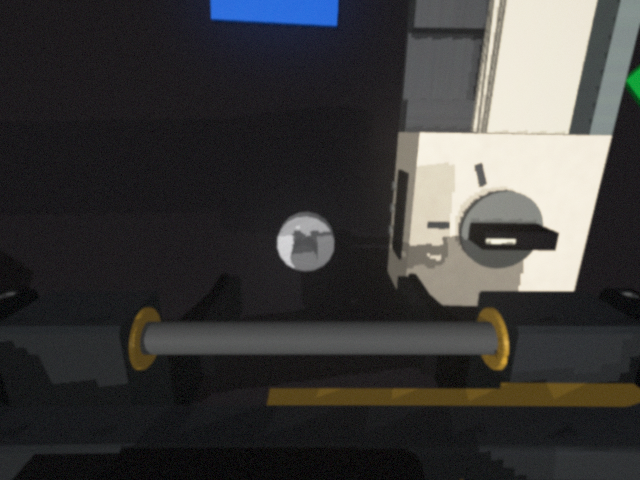

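Run:
```python
from h import *
c=cam("wrist"); g=cv2.cvtColor(c["image"],cv2.COLOR_BGR2GRAY)
m=cv2.inRange(g[190:290,255:355],70,255); k=max(cv2.findContours(m,0,1)[0],key=cv2.contourArea)
(x,y),r=cv2.minEnclosingCircle(k); p=[x+255,y+190]; print(p,r)
for z in(.01,.02,.056): print(z,ray(c,p,z).round(4))
w=ray(c,p,.018)[0]; need(w[0],w[1],.06,82.2)
```

```text
[304.7156867980957, 241.64379119873047] 29.951889038085938
0.01 [[ 0.4221 -0.0486  0.01  ]]
0.02 [[ 0.4229 -0.0456  0.02  ]]
0.056 [[ 0.4259 -0.0346  0.056 ]]
t 39.97 pos [ 0.439  -0.0295  0.1616] rot [-179.7   -0.5   83.2] f [-0.1  0.7  0.3] w 0.0831 q7 -3.0
  shift now-axes [-1.94 -1.35 10.15] | turn [-0.4 -0.5  1. ] | shift after-turn axes [-1.87 -1.38 10.16]
```

servo_tool(plan=[[1, [-0.6, -0.4, 0.5], [-0.4, -0.5, 0.5]], [1, [-0.7, -0.5, 1.5], [0, 0, 0.5]], [1, [-0.5, -0.4, 2], [0, 0, 0]], [1, [0, 0, 2], [0, 0, 0]], [1, [0, 0, 1.5], [0, 0, 0]], [1, [0, 0, 0.8], [0, 0, 0]], [1, [0, 0, 0], [0, 0, 0]], [1, [0, 0, 0], [0, 0, 0]]])

```text
time_s: 40.63
tool_pos: [0.4237, -0.045, 0.0744]
tool_rot: [179.8, 0.1, 82.4]
force: [0.0, -0.0, 0.4]
grip_width: 0.0872
```

Run:
```python
from h import *
need(.423,-.046,.027,82.2)
```

```text
t 40.63 pos [ 0.4237 -0.045   0.0744] rot [1.798e+02 1.000e-01 8.240e+01] f [ 0.  -0.   0.4] w 0.0872 q7 -5.0
  shift now-axes [-0.1  -0.07  4.74] | turn [0.2 0.1 0.2] | shift after-turn axes [-0.11 -0.06  4.74]
```

servo_tool(plan=[[1, [-0.1, 0, 0.8], [0, 0, 0]], [1, [0, 0, 1], [0, 0, 0]], [1, [0, 0, 1], [0, 0, 0]], [1, [0, 0, 0.8], [0, 0, 0]], [1, [0, 0, 0.3], [0, 0, 0]], [1, [0, 0, 0], [0, 0, 0]], [1, [0, 0, 0], [0, 0, 0]]])

```text
time_s: 41.22
tool_pos: [0.4259, -0.0463, 0.0334]
tool_rot: [179.5, 0.1, 82.4]
force: [0.5, -0.2, 0.0]
grip_width: 0.0872
```

Run:
```python
from h import *
need(.423,-.046,.027,82.2)
```

```text
t 41.22 pos [ 0.4259 -0.0463  0.0334] rot [1.795e+02 1.000e-01 8.240e+01] f [ 0.5 -0.2  0. ] w 0.0872 q7 -7.0
  shift now-axes [-0.01 -0.3   0.64] | turn [0.5 0.1 0.2] | shift after-turn axes [-0.01 -0.29  0.64]
```

Go down 6 mm more, close fully, and check the width.

servo_tool(plan=[[1, [0, -0.2, 0.3], [0.5, 0, 0]], [1, [0, 0, 0.2], [0, 0, 0]], [1, [0, 0, 0], [0, 0, 0]], [0, [0, 0, 0], [0, 0, 0]], [0, [0, 0, 0], [0, 0, 0]], [0, [0, 0, 0], [0, 0, 0]], [0, [0, 0, 0], [0, 0, 0]], [0, [0, 0, 0], [0, 0, 0]], [0, [0, 0, 0], [0, 0, 0]], [0, [0, 0, 0], [0, 0, 0]], [0, [0, 0, 0], [0, 0, 0]], [0, [0, 0, 0], [0, 0, 0]], [0, [0, 0, 0], [0, 0, 0]], [0, [0, 0, 0], [0, 0, 0]], [0, [0, 0, 0], [0, 0, 0]]], force=30)

```text
time_s: 42.47
tool_pos: [0.4243, -0.0462, 0.0293]
tool_rot: [-180.0, 0.2, 82.4]
force: [-0.4, 0.6, -0.0]
grip_width: 0.0211
```

servo_tool(plan=[[0, [0, 0, -0.3], [0, 0, 0]], [0, [0, 0, -0.5], [0, 0, 0]], [0, [0, 0, -1], [0, 0, 0]], [0, [0, 0, -2], [0, 0, 0]], [0, [0, 0, -2], [0, 0, 0]], [0, [0, 0, -2], [0, 0, 0]], [0, [0, 0, -2], [0, 0, 0]], [0, [0, 0, -1], [0, 0, 0]], [0, [0, 0, 0], [0, 0, 0]], [0, [0, 0, 0], [0, 0, 0]]])

```text
time_s: 43.3
tool_pos: [0.4203, -0.0446, 0.1431]
tool_rot: [-179.6, 0.1, 82.5]
force: [-0.4, 0.3, -4.5]
grip_width: 0.0214
```

Run:
```python
from h import *
p=F(0,0); need(p[0],p[1],.13,82.2)
```

```text
t 43.3 pos [ 0.4203 -0.0446  0.1431] rot [-1.796e+02  1.000e-01  8.250e+01] f [-0.4  0.3 -4.5] w 0.0214 q7 -2.0
  shift now-axes [14.77 16.91  1.18] | turn [-0.4  0.1  0.3] | shift after-turn axes [14.86 16.82  1.31]
```

servo_tool(plan=[[0, [0.8, 0.9, -0.2], [0, 0, 0]], [0, [1.5, 1.7, -0.2], [0, 0, 0]], [0, [2, 2.3, 0], [0, 0, 0]], [0, [2, 2.3, 0], [0, 0, 0]], [0, [2, 2.3, 0], [0, 0, 0]], [0, [2, 2.3, 0], [0, 0, 0]], [0, [1.8, 2, 0], [0, 0, 0]], [0, [1.2, 1.4, 0], [0, 0, 0]], [0, [0.6, 0.7, 0], [0, 0, 0]], [0, [0, 0, 0], [0, 0, 0]], [0, [0, 0, 0], [0, 0, 0]], [0, [0, 0, 0], [0, 0, 0]]])

```text
time_s: 44.3
tool_pos: [0.5933, 0.0736, 0.13]
tool_rot: [-178.2, 0.2, 82.1]
force: [0.3, -0.2, -3.6]
grip_width: 0.0212
```

Run:
```python
from h import *
p=F(0,0); need(p[0],p[1],.095,82.2)
```

```text
t 44.3 pos [0.5933 0.0736 0.13  ] rot [-178.2    0.2   82.1] f [ 0.3 -0.2 -3.6] w 0.0212 q7 -27.0
  shift now-axes [0.82 1.39 3.45] | turn [-1.8  0.2 -0.1] | shift after-turn axes [0.8  1.29 3.5 ]
```

servo_tool(plan=[[0, [0.3, 0.4, 0], [-1.8, 0.2, 0]], [0, [0.3, 0.4, 0.4], [0, 0, 0]], [0, [0.2, 0.4, 0.8], [0, 0, 0]], [0, [0, 0, 1], [0, 0, 0]], [0, [0, 0, 0.6], [0, 0, 0]], [0, [0, 0, 0.2], [0, 0, 0]], [0, [0, 0, 0], [0, 0, 0]], [0, [0, 0, 0], [0, 0, 0]]])

```text
time_s: 44.97
tool_pos: [0.6022, 0.073, 0.095]
tool_rot: [-179.7, 0.5, 81.8]
force: [-0.2, 0.3, -4.0]
grip_width: 0.0214
```

Run:
```python
from h import *
p=F(0,0); need(p[0],p[1],.079,82.2)
```

```text
t 44.97 pos [0.6022 0.073  0.095 ] rot [-179.7    0.5   81.8] f [-0.2  0.3 -4. ] w 0.0214 q7 -29.0
  shift now-axes [0.75 0.4  1.59] | turn [-0.3  0.5 -0.4] | shift after-turn axes [0.74 0.4  1.6 ]
```

servo_tool(plan=[[0, [0.3, 0.2, 0], [-0.3, 0.5, -0.4]], [0, [0.3, 0.1, 0.2], [0, 0, 0]], [0, [0.2, 0, 0.3], [0, 0, 0]], [0, [0, 0, 0.4], [0, 0, 0]], [0, [0, 0, 0.3], [0, 0, 0]], [0, [0, 0, 0.1], [0, 0, 0]], [0, [0, 0, 0], [0, 0, 0]], [0, [0, 0, 0], [0, 0, 0]]])

```text
time_s: 45.63
tool_pos: [0.6073, 0.0819, 0.0813]
tool_rot: [179.9, -0.1, 82.2]
force: [-0.1, -0.6, -4.6]
grip_width: 0.0212
```

Run:
```python
from h import *
p=F(0,0); need(p[0],p[1],.078,82.2)
```

```text
t 45.63 pos [0.6073 0.0819 0.0813] rot [ 1.799e+02 -1.000e-01  8.220e+01] f [-0.1 -0.6 -4.6] w 0.0212 q7 -30.0
  shift now-axes [-0.21  0.01  0.33] | turn [ 0.1 -0.1  0. ] | shift after-turn axes [-0.21  0.01  0.33]
```

servo_tool(plan=[[0, [-0.1, 0, 0.1], [0, 0, 0]], [0, [0, 0, 0.1], [0, 0, 0]], [0, [0, 0, 0.1], [0, 0, 0]], [0, [0, 0, 0], [0, 0, 0]]])

```text
time_s: 45.97
tool_pos: [0.6075, 0.0807, 0.0785]
tool_rot: [179.9, -0.1, 82.2]
force: [-0.0, 0.9, -4.1]
grip_width: 0.0209
```

servo_tool(plan=[[0, [0, 0, 0.08], [0, 0, 0]], [0, [0, 0, 0.08], [0, 0, 0]], [0, [0, 0, 0], [0, 0, 0]]])

```text
time_s: 46.22
tool_pos: [0.6077, 0.0808, 0.0785]
tool_rot: [179.8, -0.1, 82.2]
force: [-0.4, 0.2, -5.2]
grip_width: 0.021
```

servo_tool(plan=[[0, [0, 0, 0.15], [0, 0, 0]], [0, [0, 0, 0.15], [0, 0, 0]], [0, [0, 0, 0], [0, 0, 0]]])

```text
time_s: 46.47
tool_pos: [0.6081, 0.0809, 0.0787]
tool_rot: [179.8, -0.0, 82.2]
force: [-0.6, -0.1, -5.1]
grip_width: 0.021
```

servo_tool(plan=[[0, [0, 0, 0.25], [0, 0, 0]], [0, [0, 0, 0.25], [0, 0, 0]]])

```text
time_s: 46.63
tool_pos: [0.6087, 0.0811, 0.0782]
tool_rot: [179.7, 0.1, 82.2]
force: [-9.8, -2.5, 19.4]
grip_width: 0.021
```

servo_tool(plan=[[0, [0, 0, 0], [0, 0, 0]], [0, [0, 0, -0.05], [0, 0, 0]]])

```text
time_s: 46.8
tool_pos: [0.6091, 0.0812, 0.0793]
tool_rot: [179.6, 0.1, 82.2]
force: [-0.6, -0.2, -4.1]
grip_width: 0.0211
```

servo_tool(plan=[[0.5, [0, 0, 0], [0, 0, 0]], [0.5, [0, 0, 0], [0, 0, 0]], [0.5, [0, 0, 0], [0, 0, 0]], [0.5, [0, 0, 0], [0, 0, 0]], [0.5, [0, 0, 0], [0, 0, 0]], [0.5, [0, 0, 0], [0, 0, 0]], [0.5, [0, 0, -0.5], [0, 0, 0]], [0.5, [0, 0, -1], [0, 0, 0]], [0.5, [0, 0, -2], [0, 0, 0]], [1, [0, 0, -2], [0, 0, 0]], [1, [0, 0, -2], [0, 0, 0]], [1, [0, 0, -1.5], [0, 0, 0]], [1, [0, 0, 0], [0, 0, 0]], [1, [0, 0, 0], [0, 0, 0]]])

```text
time_s: 47.97
tool_pos: [0.6104, 0.0821, 0.1779]
tool_rot: [179.3, -0.1, 82.2]
force: [-0.7, 0.8, 0.4]
grip_width: 0.0692
```

Run:
```python
from h import *
p=F(-25,-115); need(p[0],p[1],.18,172.2)
c=cam("scene"); cv2.imwrite("pics/crop4.png",cv2.resize(c["image"][180:330,240:420],None,fx=4.4,fy=4,interpolation=cv2.INTER_CUBIC))
c=cam("wrist"); im=c["image"]
cv2.imwrite("pics/w11.png",im)
```

```text
t 47.97 pos [0.6104 0.0821 0.1779] rot [ 1.793e+02 -1.000e-01  8.220e+01] f [-0.7  0.8  0.4] w 0.0692 q7 -27.0
  shift now-axes [-11.77  -2.8   -0.27] | turn [  0.6   0.5 -90. ] | shift after-turn axes [  2.79 -11.77  -0.21]
```

View pics/crop4.png

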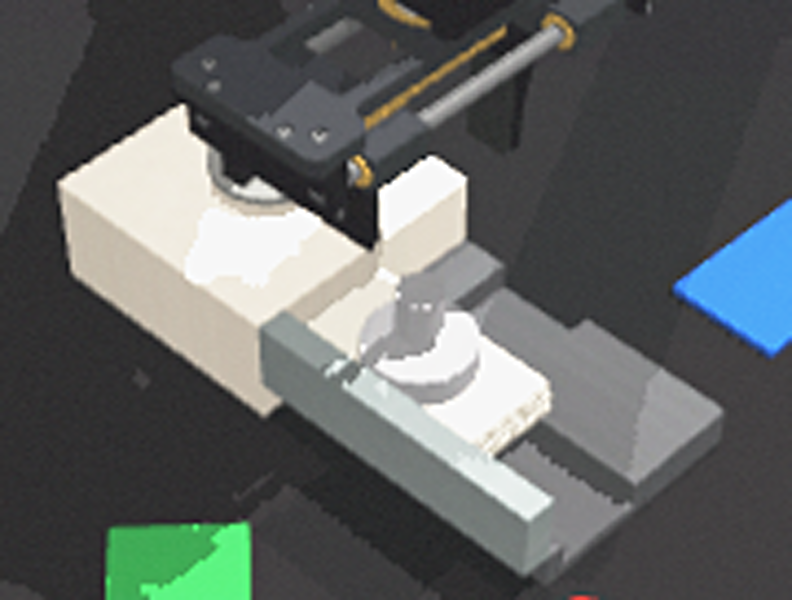

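servo_tool(plan=[[1, [-1.5, -0.3, 0], [0, 0, 0]], [1, [-2.5, -0.6, 0], [0, 0, 0]], [1, [-2.8, -0.7, 0], [0, 0, 0]], [1, [-2.2, -0.5, 0], [0, 0, 0]], [1, [-1, -0.2, 0], [0, 0, -4]], [1, [0, 0, 0], [0, 0, -7]], [1, [0, 0, 0], [0, 0, -7]], [1, [0, 0, 0], [0, 0, -7]], [1, [0, 0, 0], [0, 0, -7]], [1, [0, 0, 0], [0, 0, -7]], [1, [0, 0, 0], [0, 0, -7]], [1, [0, 0, 0], [0, 0, -7]], [1, [0, 0, 0], [0, 0, -7]], [1, [0, 0, 0], [0, 0, -7]], [1, [0, 0, 0], [0, 0, -7]], [1, [0, 0, 0], [0, 0, -7]], [1, [0, 0, 0], [0, 0, -4]], [1, [0, 0, 0], [0, 0, 0]], [1, [0, 0, 0], [0, 0, 0]]])

```text
time_s: 49.65
tool_pos: [0.5553, -0.0196, 0.1497]
tool_rot: [179.9, -1.8, 170.0]
force: [0.6, 0.2, -0.7]
grip_width: 0.0867
```

Run:
```python
from h import *
p=F(-25,-115); need(p[0],p[1],.13,172.2)
```

```text
t 49.65 pos [ 0.5553 -0.0196  0.1497] rot [179.9  -1.8 170. ] f [ 0.6  0.2 -0.7] w 0.0867 q7 69.0
  shift now-axes [-1.39 -0.91  1.93] | turn [ 0.1 -1.8 -2.2] | shift after-turn axes [-1.29 -0.96  1.97]
```

servo_tool(plan=[[1, [-0.5, -0.3, 0], [0.1, -1.8, -1.1]], [1, [-0.5, -0.3, 0.3], [0, 0, -1.1]], [1, [-0.3, -0.3, 0.8], [0, 0, 0]], [1, [0, 0, 1.2], [0, 0, 0]], [1, [0, 0, 1.2], [0, 0, 0]], [1, [0, 0, 0.8], [0, 0, 0]], [1, [0, 0, 0.2], [0, 0, 0]], [1, [0, 0, 0], [0, 0, 0]], [1, [0, 0, 0], [0, 0, 0]]])

```text
time_s: 50.4
tool_pos: [0.5643, -0.0308, 0.0948]
tool_rot: [179.9, -0.6, 171.7]
force: [-0.2, 0.3, -0.3]
grip_width: 0.0869
```

Run:
```python
from h import *
p=F(-25,-115); need(p[0],p[1],.087,172.2)
```

```text
t 50.4 pos [ 0.5643 -0.0308  0.0948] rot [179.9  -0.6 171.7] f [-0.2  0.3 -0.3] w 0.0869 q7 70.0
  shift now-axes [-0.26  0.04  0.78] | turn [ 0.1 -0.6 -0.5] | shift after-turn axes [-0.25  0.04  0.78]
```

servo_tool(plan=[[0, [-0.2, 0, 0.3], [0, -0.6, -0.5]], [0, [0, 0, 0.3], [0, 0, 0]], [0, [0, 0, 0.1], [0, 0, 0]], [0, [0, 0, 0], [0, 0, 0]], [0, [0, 0, 0], [0, 0, 0]], [0, [0, 0, 0], [0, 0, 0]], [0, [0, 0, 0], [0, 0, 0]], [0, [0, 0, 0], [0, 0, 0]], [0, [0, 0, 0], [0, 0, 0]], [0, [0, 0, 0], [0, 0, 0]], [0, [0, 0, 0], [0, 0, 0]], [0, [0, 0, 0], [0, 0, 0]], [0, [0, 0, 0], [0, 0, 0]], [0, [0, 0, 0], [0, 0, 0]], [0, [0, 0, 0], [0, 0, 0]], [0, [0, 0, 0], [0, 0, 0]], [0, [0, 0, 0], [0, 0, 0]], [0, [0, 0, 0], [0, 0, 0]]], force=25)

```text
time_s: 51.9
tool_pos: [0.5677, -0.0335, 0.0894]
tool_rot: [-179.9, 0.3, 172.2]
force: [0.1, -1.5, 0.7]
grip_width: 0.0118
```

servo_tool(plan=[[0, [0, 0, 0.3], [0, 0, 0]], [0, [0, 0, 0.3], [0, 0, 0]], [0, [0, 0, 0.3], [0, 0, 0]], [0, [0, 0, 0.3], [0, 0, 0]], [0, [0, 0, 0.3], [0, 0, 0]], [0, [0, 0, 0.2], [0, 0, 0]]])

```text
time_s: 52.4
tool_pos: [0.5681, -0.0335, 0.0822]
tool_rot: [-179.5, 0.2, 172.2]
force: [-5.6, -1.3, 11.5]
grip_width: 0.0119
```

Run:
```python
from h import *
p=F(-25,-115); need(p[0],p[1],.079,172.2)
```

```text
t 52.4 pos [ 0.5681 -0.0335  0.0822] rot [-179.5    0.2  172.2] f [-5.6 -1.3 11.5] w 0.0119 q7 69.0
  shift now-axes [0.17 0.26 0.31] | turn [-0.5  0.2  0. ] | shift after-turn axes [0.16 0.25 0.32]
```

servo_tool(plan=[[0, [0, 0, 0.15], [0, 0, 5]], [0, [0, 0, 0.15], [0, 0, 5]], [0, [0, 0, 0.15], [0, 0, 5]], [0, [0, 0, 0.15], [0, 0, 5]], [0, [0, 0, 0.15], [0, 0, 5]], [0, [0, 0, 0.15], [0, 0, 5]], [0, [0, 0, 0.15], [0, 0, 5]], [0, [0, 0, 0.15], [0, 0, 5]], [0, [0, 0, 0.15], [0, 0, 5]], [0, [0, 0, 0.15], [0, 0, 5]], [0, [0, 0, 0.15], [0, 0, 5]]])

```text
time_s: 53.32
tool_pos: [0.5675, -0.0342, 0.0822]
tool_rot: [-179.4, 1.1, 114.6]
force: [-6.5, -1.2, 11.4]
grip_width: 0.0118
```

Run:
```python
from h import *
p=F(-25,-115); need(p[0],p[1],.079,103.5)
```

```text
t 53.32 pos [ 0.5675 -0.0342  0.0822] rot [-179.4    1.1  114.6] f [-6.5 -1.2 11.4] w 0.0118 q7 14.0
  shift now-axes [0.34 0.08 0.31] | turn [-0.5  1.2 11.1] | shift after-turn axes [0.35 0.01 0.32]
```

servo_tool(plan=[[0, [0.1, 0, 0.15], [0, 0.5, 4]], [0, [0.1, 0, 0.15], [0, 0, 4]], [0, [0, 0, 0.15], [0, 0, 3]], [0, [0, 0, 0.15], [0, 0, 0]]])

```text
time_s: 53.65
tool_pos: [0.5673, -0.0343, 0.0822]
tool_rot: [-179.5, 1.1, 102.7]
force: [-5.8, -1.7, 11.8]
grip_width: 0.0116
```

Run:
```python
from h import *
p=F(-25,-115); need(p[0],p[1],.079,103.5)
```

```text
t 53.65 pos [ 0.5673 -0.0343  0.0822] rot [-179.5    1.1  102.7] f [-5.8 -1.7 11.8] w 0.0116 q7 3.0
  shift now-axes [0.36 0.03 0.31] | turn [-0.5  1.1 -0.8] | shift after-turn axes [0.36 0.03 0.32]
```

servo_tool(plan=[[0, [0, 0, -0.3], [0, 0, 0]], [0, [0, 0, -0.3], [0, 0, 0]], [0, [0, 0, -0.2], [0, 0, 0]], [0, [0, 0, 0], [0, 0, 0]], [1, [0, 0, 0], [0, 0, 0]], [1, [0, 0, 0], [0, 0, 0]], [1, [0, 0, 0], [0, 0, 0]], [1, [0, 0, 0], [0, 0, 0]], [1, [0, 0, -0.5], [0, 0, 0]], [1, [0, 0, -1.5], [0, 0, 0]], [1, [0, 0, -3], [0, 0, 0]], [1, [0, 0, -3], [0, 0, 0]], [1, [0, 0, -3], [0, 0, 0]], [1, [0, 0, -2], [0, 0, 0]], [1, [0, 0, 0], [0, 0, 0]], [1, [0, 0, 0], [0, 0, 0]]])

```text
time_s: 54.98
tool_pos: [0.5668, -0.028, 0.226]
tool_rot: [-179.4, 0.8, 102.9]
force: [0.1, -0.0, -0.4]
grip_width: 0.0824
```

Run:
```python
from h import *
p=F(-25,-115); need(p[0],p[1],.2,103.5)
c=cam("wrist"); a=c["image"][0:300,150:550]; s=cam("scene")["image"][170:320,230:430]
cv2.imwrite("pics/fin.png",np.vstack([a,cv2.resize(s,(400,300),interpolation=cv2.INTER_CUBIC)]))
print(proj(c,[[*F(-25,-115),.108],[*F(0,0),.069]]))
```

```text
t 54.98 pos [ 0.5668 -0.028   0.226 ] rot [-179.4    0.8  102.9] f [ 0.1 -0.  -0.4] w 0.0824 q7 7.0
  shift now-axes [-0.23 -0.03  2.61] | turn [-0.6  0.8 -0.6] | shift after-turn axes [-0.27 -0.06  2.6 ]
[[320.52433767 229.49135812]
 [397.34687342 103.43891575]]
```

View pics/fin.png

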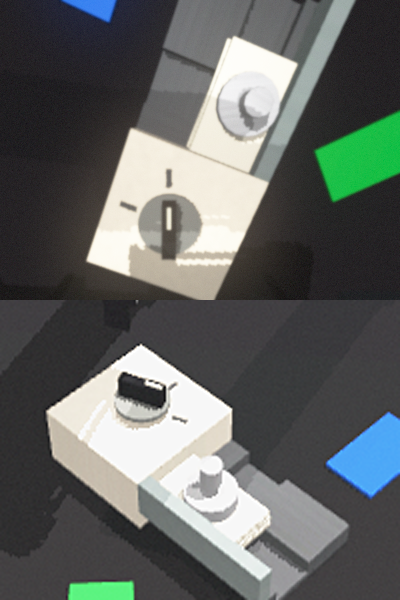

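```bash
python3 -c "
from cell import env
print(env.sign_off())"
```

```text
the job is handed in; nothing more can be done
None
```

The job is done and handed in at about 55 s of robot time; `sign_off` gave no verdict, so the pass rests on my own checks.

- **Knob to standby:** I pressed the knob, turned it anticlockwise to standby and released it. The picture showed its pointer on the standby tick.
- **Tiles:** Only two white tiles were on the bench. I put both on the stack, making four, and tapped it against the far wall, the console flank and the far wall again. The tool stalled firmly on each final push.
- **Weight:** It went upright onto the middle of the stack. In the last picture its disc centre was within about 2 px of the expected spot, and it had not been knocked aside.
- **Knob to run:** The wrist yaw when I let go was about 1.21 rad. The last picture shows the pointer on the run tick. I judged that it was fully up from the pictures, not from a reading.
- **Bystanders:** No move went near the bottles, jar or cup, but I did not measure their positions again at the end.

One check disagreed. With the stack drawn from my feeder pose onto the wrist picture, its edges were offset about 3.5 mm along y, equally at both ends. I took this as camera and tilt error, because the push towards the console stalled where expected for a flush stack, and the later close view showed the stack against the flank.

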